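Open a press-and-turn grinding jar and charge it with balls

ROBOT

A 6-joint arm with a two-finger parallel gripper is mounted at the origin on the work surface. World frame = base frame: x ahead of the robot, y to its left, z up, the work surface at z = 0. Lengths are in m, angles in rad, forces in N, time in s.
With the tool pointing down it reaches from about 0.35 to 0.775 m from the base axis. Payload 5.5 kg.
Tool frame: the origin (TCP) lies at the very end of the fingers, on their centre line; the grasp point (between the pads) lies 19 mm behind it (arm.grip_point_offset is the z of the grasp point in the tool frame, in m); z points along the fingers, y is the line along which they close (so a half turn about z gives the same grasp; the last joint's range is limited). The gripper opens to 85 mm and grips with 20 to 120 N. Pads are 22 mm wide; open, the fingers measure 114 mm over their backs; the gripper's body (76 mm by 85 mm) begins 54 mm behind the grasp point. The pads swing forward as they close: fully open they stand 13 mm farther back than shut.
Start: joints at [1.103, 0.313, 0.046, 1.304, 0, 1.431], TCP at [0.185, 0.544, 0.231] pointing down, gripper open.
Joint ranges: [-2.76, 2.76], [-0.86, 1.69], [-1.03, 1.26], [-2.2, 2.34], [-1.47, 1.5], [-3.14, 3.14]. Speed limits (rad/s): [2.57, 2.57, 3.14, 3.14, 3.14, 3.14].

INTERFACE

Orientations are given as a rotation vector (axis times angle).
In Python, from rig import arm gives the robot as it stands.
- The arm moves only by the tool send_rows, never from a script. Its argument "rows" is a list of rows, each an object of numbers: "grip": the closure in counts, from 0 (fully open) to 255 (shut); "dx", "dy", "dz": the shift along the tool's x, y, z scaled (see below); "turn": the turn about the tool's z scaled (see below). A call has 1 to 10 rows; each row is the pose to reach, as a shift and turn from the pose commanded when the call began, along the tool's axes at that moment; what a row does not reach only later rows make up. The controller multiplies each number of a shift by 25 cm and each number of a turn by 120 degrees. A row lasts 1/10 s, in which the tool goes at most 50 mm and 8.59 degrees, less where a joint would pass 70% of its speed; a pose out of reach is approached as far as the arm can. A call with a number of a shift or a turn outside -1 to 1 is refused whole. A call with a gripper value outside its range is refused whole. The fingers move at their own pace and stop on an object; "squeeze" is the grip in N (left out, the last holds). Time passes only in rows, so rows that repeat a pose let the fingers close. It gives the time, the measured TCP pose, the force, the opening and the grip force at its end, in the units of the state.
- arm.observe(): the state, without advancing time (a new reading comes with each control period).
- arm.camera(name): name is "side" or "top"; returns the picture (400x640x3 uint8, red, green, blue); there is no depth.
- arm.get_calibration(name): a dict with "vfov" (degrees; the focal length in pixels is half the picture's height over the tangent of half this angle, whatever the lens; pixels are square), "cx", "cy" (the principal point, pixels), "world_from_camera" (4x4, takes a point from camera to world coordinates). Camera axes: x right, y up, looking along -z (the intrinsics and any distortion apply to the point x, -y, -z); pixel columns grow to the right and rows downward; lengths in m; the calibration is good to about 2 mm. A picture is of the moment at which its call begins. get_calibration takes no time and is no camera call.
- arm.job_done(): hands the job in; it is judged then, once.
Trained networks look in the newest picture that a camera, given by its name, has taken for a name from the list of things; names that differ only in an ending like _2 or _b are one class to them, and where a whole thing is asked for, a point or a joint stands for the part that bears it (a point fixed in the world has none). Each returns a list of dicts, best first, with "p" (0 to 1); they miss things now and then, are a little off and sometimes report something else, mostly with a low value. They report only what shows in the picture. A call takes as long as a camera call. They do not tell look-alikes from the thing itself.
- arm.find_in(camera, thing): "location" ([x, y, z] in m, in world coordinates, good to about 4 mm: the middle of the surface that is visible of it).
The state is a dict: "t": time; "joints": joint angles; "dq": joint speeds; "effort": joint torques, N m; "ee_pos": TCP position; "orientation": TCP orientation; "ft_force": force on the tool from outside, world axes, zero at the start; "torque": the same for the moment, N m; "width": finger opening in m; "grip_force": force on a finger pad.
Only numpy, scipy, OpenCV 4.12 (cv2) and the standard library are available. Lean on these libraries where they do the work, as an engineer would, in place of code of your own. Each camera call takes 0.05 s, during which the arm holds its last target. There are 200 camera calls.

TASK

Open the grinding jar by pressing its blue safety cap down against the spring while turning it anticlockwise about a quarter turn, then lift it off and lay it right way up in the green dish. Then bring the scoop's spout low over the open jar mouth before tipping, so that all three steel balls roll in and none bounces or spills out, and stand the empty scoop back on the black mat. Leave the bottle, the tip box and the beaker standing where they are.

Things in the scene. Friction and masses are not known exactly. Their poses are not given: they have to be found in the camera images.
- jar_mouth (a point): Centre of the jar's mouth, in the plane of its rim, 116 mm above the bench. Aluminium jar bolted down: body 112 mm across, 75 mm high; above it a steel neck, 66 mm inside, 74 mm outside (90 mm over two lugs); inner floor 30 mm above the bench. z up; x is along the closed cap's grip bar. Two feet, 20 mm high, reach 69 mm out along +-y.
- cap_grip (a point): Centre of the yellow grip bar on the loose blue cap, 38 mm above the mouth while closed. Bar 74 mm long (its x), 16 mm thick (its y), standing 39 mm above the cap's top; cap 106 mm across, its top face 19 mm and its underside 56 mm below this point; 0.16 kg. Bayonet lock: see joint collar.
- collar (a joint): Height (m) of the white spring ring under the cap: 0 closed, -0.012 bottomed, +0.006 with the cap off. The spring pushes up 7 N at 0, 14 N at -0.009. Pressed down 8 mm or more (9 or 10 is right) the cap clears its teeth and turns anticlockwise seen from above; after 55 degrees (70 is right, 125 the limit) it is free and lifts straight off. Not pressed, its teeth stop the turn; never force it.
- dish_floor (a point): Centre of the floor of a round green dish for the cap, fixed to the bench: about 156 mm across outside, 146 mm across inside, rim 14 mm above the bench, floor 4 mm above it.
- mat_top (a point): Centre of the top of the scoop's black rubber mat, 170 mm (its x) by 80 mm, 3 mm thick, fixed.
- scoop_grip (a point): Centre of the red upright grip fin of the loose white scoop: fin 34 mm long (scoop x), 14 mm thick (y), 38 mm high, on a 38 mm wide red bridge over the trough, whose top is 18 mm below this point. The scoop's flat underside is 73 mm below this point; its base reaches from 48 mm behind it to 28 mm ahead. 0.14 kg, with the balls 0.29 kg.
- scoop_lip (a point): Middle of the spout edge, on the trough's floor, 83.5 mm ahead (scoop x) of scoop_grip and 37 mm below it; axes as the scoop's. Straight trough, 134 mm long, 38 mm wide outside, walls 30 mm high, floor 4 mm thick, open at the spout. Standing, its floor climbs 12 degrees to the spout, so the balls stay at the back; with the spout tipped 35 to 40 degrees down they roll out.
- ball1_center (a point): Centre of steel ball 1, 24 mm in diameter, 0.05 kg; the three start in a row in the scoop's trough.
- ball2_center (a point): Centre of steel ball 2, 24 mm in diameter, 0.05 kg; the three start in a row in the scoop's trough.
- ball3_center (a point): Centre of steel ball 3, 24 mm in diameter, 0.05 kg; the three start in a row in the scoop's trough.
- bottle_center (a point): Bystander: amber bottle with a white cap, 60 mm across, 150 mm high, standing; point half-way up.
- tipbox_center (a point): Bystander: blue box with a pale lid, 76 x 56 mm, 68 mm high; point half-way up.
- beaker_center (a point): Bystander: glass beaker, 68 mm across, 90 mm high; point half-way up.
Things that resemble listed ones, but are neither listed nor needed, are in the scene too. There is more than one size of the part that bears scoop_grip; the job needs the smallest.

How it is judged:
On the way, in this order (a step that is already met when the one before it is completed fails the run):
1. the cap is pressed down at least 7 mm before it has turned more than 0.25 rad (value of joint collar below -0.007 m and z of cap_grip in the frame of jar_mouth below 0.042 m and horizontal distance between cap_grip and jar_mouth below 0.015 m and angle between the x axis of cap_grip and the x axis of jar_mouth, either way round below 0.25 rad), for 0.05 s.
2. the cap is unlocked and lifted clear of the jar (z of cap_grip in the frame of jar_mouth above 0.075 m), for 0.1 s.
3. the cap lies right way up in the dish (horizontal distance between cap_grip and dish_floor below 0.03 m and z of cap_grip in the frame of dish_floor below 0.068 m and angle between cap_grip's own z axis and vertical below 0.15 rad), for 0.2 s.
4. the spout's edge is over the mouth, less than 35 mm above the rim, with all three balls still in the scoop (horizontal distance between scoop_lip and jar_mouth below 0.045 m and z of scoop_lip in the frame of jar_mouth below 0.035 m and x of each of ball1_center, ball2_center, ball3_center in the frame of scoop_grip below 0.075 m and distance between each of ball1_center, ball2_center, ball3_center and scoop_grip below 0.085 m), for 0.1 s.
5. all three balls are in the jar (horizontal distance between each of ball1_center, ball2_center, ball3_center and jar_mouth below 0.032 m and z of each of ball1_center, ball2_center, ball3_center in the frame of jar_mouth below -0.03 m), for 0.2 s.
At the end, for the whole second after the job is handed in: All three balls are inside the jar (at least 30 mm below the rim); the cap lies right way up in the dish, its centre within 30 mm of the dish's centre; the scoop stands upright on its mat with its grip within 50 mm of the mat's centre; all released (all of step 3 and all of step 5 and horizontal distance between scoop_grip and mat_top below 0.05 m and z of scoop_grip in the frame of mat_top between 0.06 and 0.085 m and angle between scoop_grip's own z axis and vertical below 0.12 rad); the robot touches nothing.
It fails at once if a ball is spilt: it is neither in the scoop (more than 110 mm from its grip) nor over the jar (more than 55 mm from its axis) ((distance between ball1_center and scoop_grip above 0.11 m and horizontal distance between ball1_center and jar_mouth above 0.055 m) or (distance between ball2_center and scoop_grip above 0.11 m and horizontal distance between ball2_center and jar_mouth above 0.055 m) or (distance between ball3_center and scoop_grip above 0.11 m and horizontal distance between ball3_center and jar_mouth above 0.055 m)).
It fails at once if the bottle, tip box or beaker is moved more than 20 mm or tipped (distance of any of bottle_center, tipbox_center, beaker_center from where it was at the start of the episode above 0.02 m or angle between any of bottle_center, tipbox_center, beaker_center's own z axis and vertical above 0.25 rad).
It also fails if it takes over 72 s, if anything falls off the work surface, if the arm or the gripper's body presses on something with over 40 N, if the wrist force passes 120 N, or if a joint passes its speed limit or range.

## Working session

There is one attempt and no reset: what is moved stays moved. The work goes in short steps, Python scripts to look and compute and a tool call to move; the robot and the scene stay as the last step left them, time stands still between calls to the robot, and variables do not carry over. Pictures are saved under pics/ and viewed, at most 10 in all, crops included, and the job is handed in when it is done.

Besides the shell and the picture viewer there is one more tool, called after "Emit:" in YAML: its name, and indented under it one key for each argument. send_rows: Moves the arm, as the interface text tells. Its arguments: {"type":"object","properties":{"rows":{"type":"array","items":{"type":"object","properties":{"grip":{"type":"number"},"dx":{"type":"number"},"dy":{"type":"number"},"dz":{"type":"number"},"turn":{"type":"number"}}}},"squeeze":{"type":"number"}},"required":["rows"]}

```bash
mkdir -p pics; ls; cat > h.py <<'E'
import numpy as np, cv2, json
from scipy.spatial.transform import Rotation as R
from rig import arm
def cal(n):
    c=arm.get_calibration(n); f=200/np.tan(np.radians(c["vfov"])/2); return c,f,np.array(c["world_from_camera"])
def proj(n,p):
    c,f,T=cal(n); q=np.linalg.inv(T)@np.append(p,1); return c["cx"]+f*q[0]/-q[2], c["cy"]-f*q[1]/-q[2]
def ray(n,u,v):
    c,f,T=cal(n); d=T[:3,:3]@np.array([(u-c["cx"])/f,-(v-c["cy"])/f,-1]); return T[:3,3],d
def atz(n,u,v,z):
    o,d=ray(n,u,v); return o+d*(z-o[2])/d[2]
def tri(*obs):
    A=np.zeros((3,3));b=np.zeros(3)
    for n,u,v in obs:
        o,d=ray(n,u,v); d=d/np.linalg.norm(d); M=np.eye(3)-np.outer(d,d); A+=M;b+=M@o
    return np.linalg.solve(A,b)
def save(im,name): cv2.imwrite("pics/"+name,im[:,:,::-1])
E
python3 - <<'E'
from h import *
print(arm.observe())
for n in("side","top"):
    print(n,arm.get_calibration(n))
    save(arm.camera(n),n+"0.png")
    for t in "jar_mouth cap_grip dish_floor mat_top scoop_grip scoop_lip ball1_center bottle_center tipbox_center beaker_center collar".split():
        try:
            for d in arm.find_in(n,t): print(n,t,round(d["p"],2),np.round(d["location"],3))
        except Exception as e: print(t,e)
E
```

```text
pics
{'t': 0.0, 'joints': array([1.10338391e+00, 3.14039118e-01, 4.50059375e-02, 1.30358376e+00,
       8.09436677e-06, 1.43120160e+00]), 'dq': array([-0.00059951,  0.00109292,  0.00179225, -0.00152731,  0.00126527,
        0.00037034]), 'effort': array([ 3.20195822e-04, -4.80626285e+01,  2.98532814e+01,  1.93660503e-02,
       -2.32740840e-04, -6.23773715e-06]), 'ee_pos': array([0.18491793, 0.54393617, 0.23039785]), 'orientation': array([-5.12541977e-01, -3.09894025e+00,  2.72482727e-03]), 'ft_force': array([-0.16769357,  0.06367123, -0.10786847]), 'torque': array([ 1.89550641e-02,  1.59681541e-02, -2.08365315e-05]), 'grip_force': 0.0, 'width': 0.08507925421064319}
side {'vfov': 51.102848996610625, 'cx': 316.2341194500234, 'cy': 200.60774254347305, 'world_from_camera': array([[-0.91145472,  0.26815003, -0.31200296,  0.28956627],
       [-0.41129231, -0.61131178,  0.67611873,  0.59863897],
       [-0.00942983,  0.74457603,  0.66747106,  0.68059543],
       [ 0.        ,  0.        ,  0.        ,  1.        ]])}
side jar_mouth 0.85 [0.464 0.305 0.051]
side cap_grip 0.88 [0.476 0.274 0
[... 1063 characters left out ...]
    ]])}
top jar_mouth 0.69 [0.477 0.211 0.054]
top cap_grip 0.97 [0.485 0.255 0.136]
top cap_grip 0.32 [0.582 0.012 0.002]
top dish_floor 0.65 [ 0.523 -0.225  0.01 ]
top mat_top 0.82 [0.585 0.009 0.002]
top scoop_grip 0.86 [0.81  0.028 0.05 ]
top scoop_grip 0.65 [ 0.306 -0.177  0.052]
top scoop_grip 0.57 [0.584 0.034 0.041]
top scoop_lip 0.9 [0.588 0.036 0.047]
top scoop_lip 0.77 [0.806 0.029 0.05 ]
top scoop_lip 0.76 [ 0.307 -0.177  0.054]
top ball1_center 0.61 [0.535 0.053 0.039]
top ball1_center 0.61 [ 0.676 -0.201  0.05 ]
top bottle_center 0.96 [0.42  0.036 0.15 ]
top tipbox_center 0.56 [0.678 0.192 0.067]
top beaker_center 0.85 [ 0.678 -0.202  0.05 ]
top collar 0.43 [0.481 0.214 0.095]
```

View pics/side0.png

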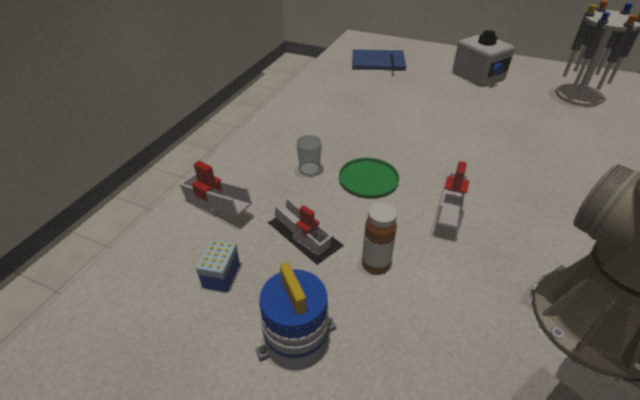

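View pics/top0.png

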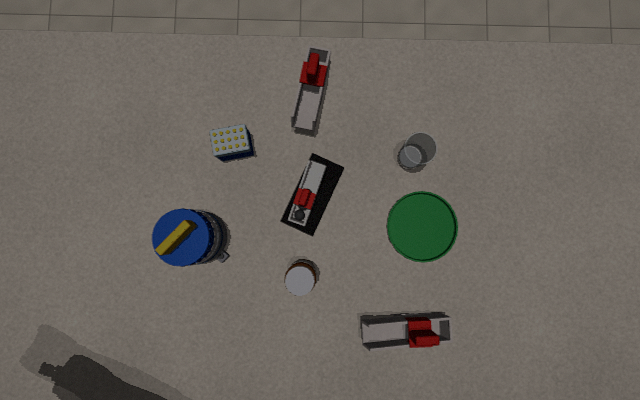

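The side view shows the jar at (295,310) with its yellow bar near (292,288). The loaded small scoop is on the black mat at (305,228), the dish at (369,177), the bottle at (380,240), the tip box at (219,265) and the beaker at (309,155). In the top view the bar runs (158,251)–(191,225), the fin is at (305,197), and the balls are at (299,215), so the spout points to +x. Two larger look-alike scoops sit at (312,90) and (410,330). Next I'll measure by colour.

```bash
cat >> h.py <<'E'
HS={"yellow":((20,120,90),(35,255,255)),"red":((0,150,60),(8,255,255)),"green":((50,120,40),(75,255,255)),"blue":((105,150,60),(125,255,255))}
def blob(im,col,near=None,box=None):
    hsv=cv2.cvtColor(np.ascontiguousarray(im),cv2.COLOR_RGB2HSV); m=cv2.inRange(hsv,*HS[col])
    if box: k=np.zeros_like(m); x0,y0,x1,y1=box; k[y0:y1,x0:x1]=1; m*=k
    n,l,s,c=cv2.connectedComponentsWithStats(m)
    i=max(range(1,n),key=lambda i:s[i,4]) if near is None else min([i for i in range(1,n) if s[i,4]>25],key=lambda i:np.hypot(*(c[i]-near)))
    return (l==i).astype(np.uint8),c[i],s[i]
E
python3 - <<'E'
from h import *
S=cv2.imread("pics/side0.png")[:,:,::-1];T=cv2.imread("pics/top0.png")[:,:,::-1]
def rect(m):
    p=cv2.findNonZero(m); r=cv2.minAreaRect(p); return cv2.boxPoints(r)
for col,ns,nt in (("yellow",(292,288),(175,237)),("red",(306,218),(305,197)),("green",(369,177),(422,227)),("blue",(295,300),(182,237))):
    ms,cs,ss=blob(S,col,ns); mt,ct,st=blob(T,col,nt)
    print(col,ss[4],st[4],cs.round(1),ct.round(1),"tri",tri(("side",*cs),("top",*ct)).round(4))
    z={"yellow":.174,"red":.095,"green":.014,"blue":.135}[col]
    print("top@z",[atz("top",*p,z)[:2].round(4) for p in rect(mt)]); print("side@z",[atz("side",*p,z)[:2].round(4) for p in rect(ms)])
cr=np.hstack([cv2.resize(S[190:330,190:350],None,fx=2.5,fy=2.5,interpolation=2),cv2.resize(T[140:280,150:345],None,fx=2.05,fy=2.5,interpolation=2)])
save(cr,"crop0.png")
E
```

```text
yellow 410 334 [291.9 282.2] [171.8 237.4] tri [0.486  0.2631 0.1695]
top@z [array([0.4643, 0.29  ]), array([0.5164, 0.2416]), array([0.507 , 0.2315]), array([0.455, 0.28 ])]
side@z [array([0.5182, 0.2473]), array([0.5094, 0.2334]), array([0.4544, 0.283 ]), array([0.463 , 0.2954])]
red 75 178 [306.2 211.4] [300.8 196.4] tri [0.5699 0.0417 0.0927]
top@z [array([0.5567, 0.0574]), array([0.5903, 0.0471]), array([0.5835, 0.0256]), array([0.55  , 0.0359])]
side@z [array([0.5853, 0.0333]), array([0.5644, 0.0242]), array([0.552 , 0.0512]), array([0.5723, 0.0602])]
green 1546 3747 [368.3 177.8] [421.4 226.3] tri [ 0.5187 -0.2225  0.0027]
top@z [array([ 0.5173, -0.1128]), array([ 0.6264, -0.2194]), array([ 0.5183, -0.3282]), array([ 0.4118, -0.2215])]
side@z [array([ 0.5568, -0.1183]), array([ 0.6082, -0.2463]), array([ 0.4693, -0.3069]), array([ 0.4307, -0.1735])]
blue 2234 1856 [292.4 301. ] [182.1 237. ] tri [0.4871 0.2629 0.1201]
top@z [array([0.5368, 0.3137]), array([0.5389, 0.21  ]), array([0.4361, 0.2053]), array([0.4342, 0.3077])]
side@z [array([0.5576, 0.2615]), array([0.4769, 0.1897]), array([0.4143, 0.2787]), array([0.4879, 0.3399])]
```

View pics/crop0.png

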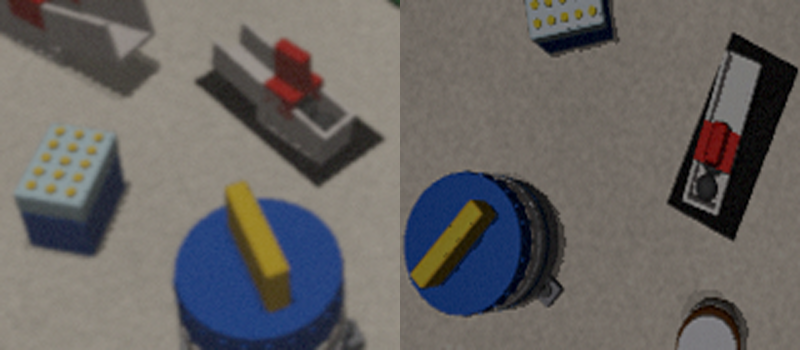

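```bash
cat >> h.py <<'E'
def plan(p,yaw=None,frame=None):
    """numbers for TCP target p, tool-y yaw (deg); relative to measured pose; prints scaled values"""
    s=arm.observe(); M=R.from_rotvec(s["orientation"]).as_matrix()
    d=M.T@(np.array(p)-s["ee_pos"]); y=np.degrees(np.arctan2(M[1,1],M[0,1]))
    t=0 if yaw is None else -((yaw-y+90)%180-90)
    print("now",s["ee_pos"].round(4),"yaw",y.round(1),"tilt",np.degrees(np.arccos(-M[2,2])).round(2),"j",s["joints"].round(2),"dist",np.linalg.norm(d).round(3))
    print("dx,dy,dz",(d/.25).round(4),"turn",round(t/120,4),"t",s["t"],"f",s["ft_force"].round(1),"w",round(s["width"],4))
E
python3 - <<'E'
from h import *
plan((.486,.261,.23),47.5)
# scoop geometry from pixels of crop: trough rear/spout edges and mat corners
for p in((315,153),(343,167),(313,235),(282,220)): print("mat",atz("top",*p,.003).round(3))
E
```

```text
now [0.1852 0.5444 0.2313] yaw 71.2 tilt 0.0 j [1.1  0.31 0.05 1.3  0.   1.43] dist 0.413
dx,dy,dz [-1.5043 -0.6858  0.0052] turn 0.1977 t 1.2 f [ 0.7 -0.7  0.6] w 0.0854
mat [0.678 0.016 0.003]
mat [ 0.647 -0.048  0.003]
mat [0.494 0.017 0.003]
mat [0.526 0.086 0.003]
```

Emit:
send_rows:
  rows:
    - {"dx":-0.19,"dy":-0.086,"turn":0.05}
    - {"dx":-0.38,"dy":-0.17,"turn":0.1}
    - {"dx":-0.56,"dy":-0.257,"turn":0.15}
    - {"dx":-0.75,"dy":-0.34,"turn":0.198}
    - {"dx":-0.9,"dy":-0.41,"turn":0.198}
    - {"dx":-0.98,"dy":-0.45,"turn":0.198}
    - {"dx":-0.98,"dy":-0.45,"turn":0.198}
  squeeze: 100

```text
$.rows[0]: bad value
```

```bash
python3 -c "
from h import *
plan((.486,.261,.19),47.5)"
```

```text
now [0.1852 0.5444 0.2313] yaw 71.2 tilt 0.0 j [1.1  0.31 0.05 1.3  0.   1.43] dist 0.415
dx,dy,dz [-1.5043 -0.6858  0.1652] turn 0.1977 t 1.2 f [ 0.7 -0.7  0.6] w 0.0854
```

Rows evidently need every field, including grip.

Emit:
send_rows:
  rows:
    - {"grip":0,"dx":-0.19,"dy":-0.086,"dz":0,"turn":0.05}
    - {"grip":0,"dx":-0.38,"dy":-0.17,"dz":0,"turn":0.1}
    - {"grip":0,"dx":-0.56,"dy":-0.257,"dz":0,"turn":0.15}
    - {"grip":0,"dx":-0.75,"dy":-0.34,"dz":0,"turn":0.198}
    - {"grip":0,"dx":-0.9,"dy":-0.41,"dz":0,"turn":0.198}
    - {"grip":0,"dx":-0.98,"dy":-0.45,"dz":0,"turn":0.198}
    - {"grip":0,"dx":-0.98,"dy":-0.45,"dz":0,"turn":0.198}
  squeeze: 100

```text
t: 1.9
ee_pos: [0.3831, 0.357, 0.2313]
orientation: [1.147, 2.924, 0.0]
ft_force: [0.5, 0.1, 0.4]
width: 0.0856
grip_force: 0.0
```

```bash
python3 -c "
from h import *
plan((.486,.261,.19),47.5)"
```

```text
now [0.3831 0.357  0.2313] yaw 47.2 tilt 0.04 j [ 0.6   0.21 -0.09  1.27 -0.    1.34] dist 0.147
dx,dy,dz [-0.5628 -0.0018  0.1657] turn -0.0027 t 1.9 f [0.5 0.1 0.4] w 0.0856
```

Emit:
send_rows:
  rows:
    - {"grip":0,"dx":-0.19,"dy":0,"dz":0,"turn":0}
    - {"grip":0,"dx":-0.38,"dy":0,"dz":0,"turn":0}
    - {"grip":0,"dx":-0.52,"dy":0,"dz":0,"turn":0}
    - {"grip":0,"dx":-0.563,"dy":0,"dz":0.05,"turn":0}
    - {"grip":0,"dx":-0.563,"dy":0,"dz":0.14,"turn":0}
    - {"grip":0,"dx":-0.563,"dy":0,"dz":0.14,"turn":0}

```text
t: 2.5
ee_pos: [0.4821, 0.2638, 0.193]
orientation: [-1.137, -2.923, 0.006]
ft_force: [-0.4, 0.3, -0.1]
width: 0.0856
grip_force: 0.0
```

```bash
python3 - <<'E'
from h import *
S=arm.camera("side");T=arm.camera("top")
plan((.486,.261,.137),47.5)
# project where the TCP should appear and crop both
print(proj("side",arm.observe()["ee_pos"]),proj("top",arm.observe()["ee_pos"]))
save(np.hstack([cv2.resize(S[200:340,220:380],None,fx=2.4,fy=2.4,interpolation=2),cv2.resize(T[160:300,110:270],None,fx=2.4,fy=2.4,interpolation=2)]),"close1.png")
E
```

```text
now [0.4832 0.2646 0.1958] yaw 47.5 tilt 0.12 j [ 0.36  0.28 -0.09  1.21  0.    1.1 ] dist 0.059
dx,dy,dz [-0.0185 -0.0027  0.2354] turn 0.0004 t 2.6 f [-0.8 -0.   0.2] w 0.0858
(np.float64(292.55986307285986), np.float64(272.5366597347438)) (np.float64(164.70356114682897), np.float64(239.0440667629842))
```

View pics/close1.png

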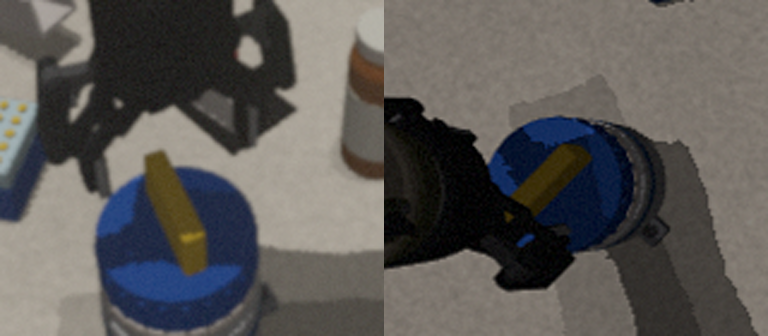

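The fingers straddle the bar at crop (175,212) in the side view and are square to it. I'll descend and close.

Emit:
send_rows:
  rows:
    - {"grip":0,"dx":-0.0185,"dy":-0.003,"dz":0.1,"turn":0}
    - {"grip":0,"dx":-0.0185,"dy":-0.003,"dz":0.2,"turn":0}
    - {"grip":0,"dx":-0.0185,"dy":-0.003,"dz":0.228,"turn":0}
    - {"grip":0,"dx":-0.0185,"dy":-0.003,"dz":0.228,"turn":0}
    - {"grip":255,"dx":-0.0185,"dy":-0.003,"dz":0.228,"turn":0}
    - {"grip":255,"dx":-0.0185,"dy":-0.003,"dz":0.228,"turn":0}
    - {"grip":255,"dx":-0.0185,"dy":-0.003,"dz":0.228,"turn":0}
    - {"grip":255,"dx":-0.0185,"dy":-0.003,"dz":0.228,"turn":0}
    - {"grip":255,"dx":-0.0185,"dy":-0.003,"dz":0.228,"turn":0}
    - {"grip":255,"dx":-0.0185,"dy":-0.003,"dz":0.228,"turn":0}
  squeeze: 100

```text
t: 3.6
ee_pos: [0.4879, 0.2603, 0.14]
orientation: [1.139, 2.927, 0.001]
ft_force: [-0.5, 0.2, 4.8]
width: 0.0146
grip_force: 97.4
```

```bash
python3 - <<'E'
from h import *
plan((.486,.261,.128),47.5)
E
```

```text
now [0.4879 0.2603 0.14  ] yaw 47.5 tilt 0.07 j [ 0.34  0.31 -0.18  1.07  0.    1.09] dist 0.012
dx,dy,dz [ 0.0073 -0.0032  0.0481] turn -0.0003 t 3.6 f [-0.5  0.2  4.8] w 0.0146
```

Emit:
send_rows:
  rows:
    - {"grip":255,"dx":0,"dy":0,"dz":0.012,"turn":0}
    - {"grip":255,"dx":0,"dy":0,"dz":0.024,"turn":0}
    - {"grip":255,"dx":0,"dy":0,"dz":0.036,"turn":0}
    - {"grip":255,"dx":0,"dy":0,"dz":0.042,"turn":0}
    - {"grip":255,"dx":0,"dy":0,"dz":0.042,"turn":0}
    - {"grip":255,"dx":0,"dy":0,"dz":0.042,"turn":0}

```text
t: 4.2
ee_pos: [0.4879, 0.2603, 0.1307]
orientation: [1.139, 2.926, 0.002]
ft_force: [-2.5, -1.4, 13.0]
width: 0.0147
grip_force: 98.6
```

Emit:
send_rows:
  rows:
    - {"grip":255,"dx":0,"dy":0,"dz":0.002,"turn":-0.06}
    - {"grip":255,"dx":0,"dy":0,"dz":0.002,"turn":-0.12}
    - {"grip":255,"dx":0,"dy":0,"dz":0.002,"turn":-0.18}
    - {"grip":255,"dx":0,"dy":0,"dz":0.002,"turn":-0.24}
    - {"grip":255,"dx":0,"dy":0,"dz":0.002,"turn":-0.31}
    - {"grip":255,"dx":0,"dy":0,"dz":0.002,"turn":-0.38}
    - {"grip":255,"dx":0,"dy":0,"dz":0.002,"turn":-0.45}
    - {"grip":255,"dx":0,"dy":0,"dz":0.002,"turn":-0.52}
    - {"grip":255,"dx":0,"dy":0,"dz":0.002,"turn":-0.59}
    - {"grip":255,"dx":0,"dy":0,"dz":0.002,"turn":-0.59}

```text
t: 5.2
ee_pos: [0.4898, 0.2621, 0.1312]
orientation: [-0.771, 3.038, 0.005]
ft_force: [-0.8, 3.5, 12.7]
width: 0.015
grip_force: 98.7
```

```bash
python3 - <<'E'
from h import *
print(arm.observe()["torque"])
plan((.487,.2605,.232))
E
```

```text
[0.6121032  0.19058986 0.43212589]
now [0.4898 0.2621 0.1312] yaw 118.5 tilt 0.43 j [ 0.35  0.32 -0.2   1.05  0.   -0.15] dist 0.101
dx,dy,dz [ 1.010e-02  4.000e-04 -4.034e-01] turn 0.0 t 5.2 f [-0.8  3.5 12.7] w 0.015
```

Emit:
send_rows:
  rows:
    - {"grip":255,"dx":0,"dy":0,"dz":-0.04,"turn":0}
    - {"grip":255,"dx":0,"dy":0,"dz":-0.08,"turn":0}
    - {"grip":255,"dx":0,"dy":0,"dz":-0.12,"turn":0}
    - {"grip":255,"dx":0,"dy":0,"dz":-0.16,"turn":0}
    - {"grip":255,"dx":0,"dy":0,"dz":-0.16,"turn":0}

```text
t: 5.7
ee_pos: [0.4875, 0.2599, 0.1694]
orientation: [-0.766, 3.046, -0.001]
ft_force: [-0.0, 0.3, -2.4]
width: 0.0148
grip_force: 97.5
```

Emit:
send_rows:
  rows:
    - {"grip":255,"dx":0,"dy":0,"dz":-0.17,"turn":0}
    - {"grip":255,"dx":0,"dy":0,"dz":-0.34,"turn":0}
    - {"grip":255,"dx":0.04,"dy":-0.09,"dz":-0.34,"turn":0}
    - {"grip":255,"dx":0.12,"dy":-0.26,"dz":-0.34,"turn":0}
    - {"grip":255,"dx":0.2,"dy":-0.43,"dz":-0.34,"turn":0}
    - {"grip":255,"dx":0.28,"dy":-0.6,"dz":-0.34,"turn":0}
    - {"grip":255,"dx":0.36,"dy":-0.77,"dz":-0.34,"turn":0}
    - {"grip":255,"dx":0.43,"dy":-0.94,"dz":-0.34,"turn":0}

```text
t: 6.5
ee_pos: [0.5028, 0.0004, 0.2527]
orientation: [0.766, -3.045, -0.001]
ft_force: [1.4, -0.6, -2.2]
width: 0.0146
grip_force: 97.8
```

```bash
python3 - <<'E'
from h import *
plan((.5185,-.2225,.255))
E
```

```text
now [5.028e-01 4.000e-04 2.527e-01] yaw 118.3 tilt 0.11 j [-0.16  0.17 -0.09  1.31 -0.   -0.65] dist 0.224
dx,dy,dz [ 0.3668 -0.8152 -0.0095] turn 0.0 t 6.5 f [ 1.4 -0.6 -2.2] w 0.0146
```

Emit:
send_rows:
  rows:
    - {"grip":255,"dx":0.08,"dy":-0.17,"dz":0,"turn":0}
    - {"grip":255,"dx":0.155,"dy":-0.34,"dz":0,"turn":0}
    - {"grip":255,"dx":0.23,"dy":-0.51,"dz":0,"turn":0}
    - {"grip":255,"dx":0.31,"dy":-0.68,"dz":0,"turn":0}
    - {"grip":255,"dx":0.366,"dy":-0.8,"dz":0.1,"turn":0}
    - {"grip":255,"dx":0.366,"dy":-0.81,"dz":0.28,"turn":0}
    - {"grip":255,"dx":0.366,"dy":-0.81,"dz":0.46,"turn":0}
    - {"grip":255,"dx":0.366,"dy":-0.81,"dz":0.62,"turn":0}
    - {"grip":255,"dx":0.366,"dy":-0.81,"dz":0.74,"turn":0}
    - {"grip":255,"dx":0.366,"dy":-0.81,"dz":0.74,"turn":0}

```text
t: 7.5
ee_pos: [0.5148, -0.2171, 0.063]
orientation: [0.764, -3.039, -0.013]
ft_force: [-0.7, -0.1, -0.8]
width: 0.0143
grip_force: 97.9
```

```bash
python3 - <<'E'
from h import *
plan((.5185,-.2225,.046))
E
```

```text
now [ 0.5148 -0.2171  0.063 ] yaw 118.2 tilt 0.65 j [-0.54  0.4  -0.26  0.92 -0.   -1.04] dist 0.018
dx,dy,dz [-0.0031 -0.0267  0.0678] turn 0.0 t 7.5 f [-0.7 -0.1 -0.8] w 0.0143
```

Emit:
send_rows:
  rows:
    - {"grip":255,"dx":0,"dy":-0.02,"dz":0.03,"turn":0}
    - {"grip":255,"dx":0,"dy":-0.02,"dz":0.055,"turn":0}
    - {"grip":255,"dx":0,"dy":-0.02,"dz":0.055,"turn":0}
    - {"grip":255,"dx":0,"dy":-0.02,"dz":0.055,"turn":0}

```text
t: 7.9
ee_pos: [0.5224, -0.2242, 0.0556]
orientation: [-0.767, 3.045, -0.002]
ft_force: [0.9, 0.2, -1.7]
width: 0.015
grip_force: 97.9
```

Emit:
send_rows:
  rows:
    - {"grip":255,"dx":0,"dy":0,"dz":0.02,"turn":0}
    - {"grip":255,"dx":0,"dy":0,"dz":0.032,"turn":0}
    - {"grip":255,"dx":0,"dy":0,"dz":0.04,"turn":0}
    - {"grip":255,"dx":0,"dy":0,"dz":0.04,"turn":0}

```text
t: 8.3
ee_pos: [0.5219, -0.2238, 0.046]
orientation: [-0.767, 3.046, -0.001]
ft_force: [-3.6, 0.2, 8.4]
width: 0.0152
grip_force: 99.7
```

Emit:
send_rows:
  rows:
    - {"grip":255,"dx":0,"dy":0,"dz":0.034,"turn":0}
    - {"grip":100,"dx":0,"dy":0,"dz":0.034,"turn":0}
    - {"grip":60,"dx":0,"dy":0,"dz":0.03,"turn":0}
    - {"grip":60,"dx":0,"dy":0,"dz":-0.02,"turn":0}
    - {"grip":60,"dx":0,"dy":0,"dz":-0.15,"turn":0}
    - {"grip":60,"dx":0,"dy":0,"dz":-0.3,"turn":0}
    - {"grip":0,"dx":0,"dy":0,"dz":-0.48,"turn":0}
    - {"grip":0,"dx":0,"dy":0,"dz":-0.6,"turn":0}

```text
t: 9.1
ee_pos: [0.5221, -0.2239, 0.1979]
orientation: [-0.767, 3.045, -0.002]
ft_force: [0.0, -0.6, 0.0]
width: 0.0856
grip_force: 0.0
```

```bash
python3 - <<'E'
from h import *
S=arm.camera("side");T=arm.camera("top");save(S,"side2.png");save(T,"top2.png")
big=cv2.resize(T[140:260,130:370],None,fx=3.3,fy=3.3,interpolation=2)
save(np.vstack([big[:395],cv2.resize(S[150:350,120:440],(792,200))]) ,"v2.png")
plan((.57,.0415,.18),66)
E
```

```text
now [ 0.524  -0.225   0.2001] yaw 118.3 tilt 0.49 j [-0.55  0.31 -0.04  1.22  0.   -1.04] dist 0.271
dx,dy,dz [-0.6665  0.8525  0.0772] turn 0.4356 t 9.2 f [-0.1 -0.6  1.1] w 0.0854
```

View pics/v2.png

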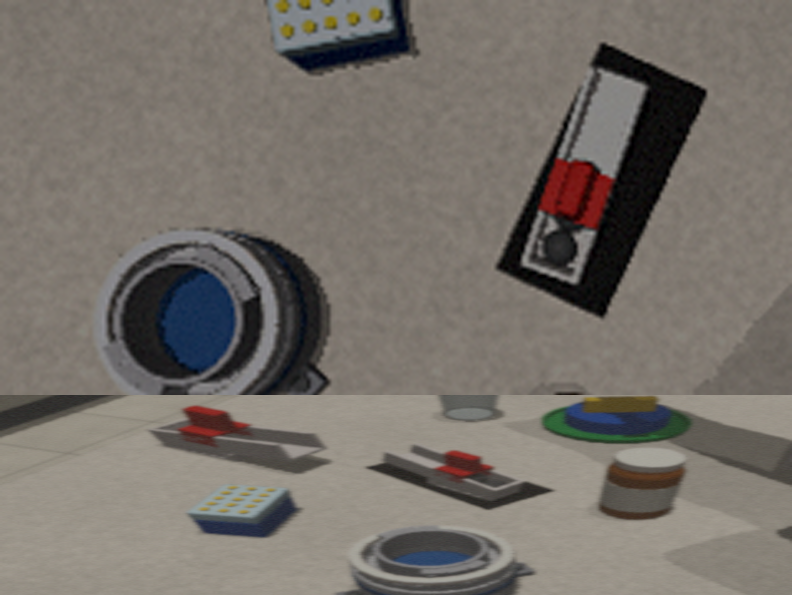

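The cap lies upright in the dish. The jar is open, with a white ring around it and its lugs on the upper-right and lower-left arcs. The scoop is unchanged on its mat, ball at crop (558,245), spout up. Next I'll get the scoop's yaw and grip, the jar centre, and check the cap.

```bash
python3 - <<'E'
from h import *
S=cv2.imread("pics/side2.png")[:,:,::-1];T=cv2.imread("pics/top2.png")[:,:,::-1]
q=lambda u,v:(u/3.3+130,v/3.3+140)
a=[atz("top",*q(*p),z) for p,z in(((522,265),.040),((592,68),.068),((580,285),.040),((648,86),.068))]
print(np.round(a,4)); 
for i in(0,2): d=a[i+1]-a[i]; print("trough yaw",np.degrees(np.arctan2(d[1],d[0])))
mid=(a[0]+a[2])/2; lip=(a[1]+a[3])/2; print("back mid",mid.round(3),"front mid",lip.round(3))
# fin top face pixels in crop
f=[(567,165),(590,160),(577,216),(556,210)]
p=[atz("top",*q(*x),.095) for x in f]; print("fin top",np.mean(p,0).round(4))
ms,cs,_=blob(S,"red",(306,215)); mt,ct,_=blob(T,"red",(304,198)); print("red",cs,ct,tri(("side",*cs),("top",*ct)).round(4))
ys,cy,_=blob(S,"yellow",(370,160)); yt,cty,_=blob(T,"yellow",(422,227)); print("cap",tri(("side",*cy),("top",*cty)).round(4))
# jar rim: blob white ring / mouth, Hough on a magnified crop
for n,I,(x0,y0,x1,y1) in(("top",T,(150,200,235,275)),):
    g=cv2.cvtColor(cv2.resize(I[y0:y1,x0:x1],None,fx=4,fy=4,interpolation=2),cv2.COLOR_RGB2GRAY)
    c=cv2.HoughCircles(cv2.medianBlur(g,5),cv2.HOUGH_GRADIENT,1.5,8,param1=80,param2=45,minRadius=50,maxRadius=125)
    if c is not None:
        for u,v,r in c[0][:10]:
            for z in(.116,): print("circ",atz(n,u/4+x0,v/4+y0,z)[:2].round(4),"r mm",round(r/4/372.8*(.828-z)*1000,1))
E
```

```text
[[ 0.5241  0.0693  0.04  ]
 [ 0.6472  0.0268  0.068 ]
 [ 0.5121  0.032   0.04  ]
 [ 0.6365 -0.0085  0.068 ]]
trough yaw -19.063450012089827
trough yaw -17.996251516217608
back mid [0.518 0.051 0.04 ] front mid [0.642 0.009 0.068]
fin top [0.569  0.0364 0.095 ]
red [306.33870968 210.72580645] [300.97826087 196.32065217] [0.5698 0.0412 0.0943]
cap [ 0.5447 -0.2132  0.0728]
circ [0.4869 0.2569] r mm 53.7
circ [0.4827 0.2524] r mm 49.0
circ [0.4898 0.2535] r mm 41.1
circ [0.4868 0.2619] r mm 34.8
circ [0.4785 0.2508] r mm 44.3
circ [0.494  0.2523] r mm 45.9
circ [0.4782 0.2288] r mm 58.5
circ [0.4804 0.2644] r mm 39.6
circ [0.4911 0.2578] r mm 39.6
circ [0.4863 0.2477] r mm 45.1
```

```bash
python3 - <<'E'
from h import *
plan((.5695,.036,.19),71.5)
s=arm.observe();M=R.from_rotvec(s["orientation"]).as_matrix();print(M.round(2))
E
```

```text
now [ 0.524  -0.225   0.2001] yaw 118.3 tilt 0.49 j [-0.55  0.31 -0.04  1.22  0.   -1.04] dist 0.265
dx,dy,dz [-0.6545  0.8338  0.0373] turn 0.3897 t 9.2 f [-0.1 -0.6  1.1] w 0.0854
[[-0.88 -0.47  0.01]
 [-0.47  0.88 -0.  ]
 [-0.   -0.01 -1.  ]]
```

Emit:
send_rows:
  rows:
    - {"grip":0,"dx":-0.12,"dy":0.15,"dz":0,"turn":0.06}
    - {"grip":0,"dx":-0.24,"dy":0.3,"dz":0,"turn":0.12}
    - {"grip":0,"dx":-0.36,"dy":0.45,"dz":0,"turn":0.19}
    - {"grip":0,"dx":-0.48,"dy":0.61,"dz":0,"turn":0.26}
    - {"grip":0,"dx":-0.6,"dy":0.76,"dz":0,"turn":0.33}
    - {"grip":0,"dx":-0.6545,"dy":0.834,"dz":0.02,"turn":0.39}
    - {"grip":0,"dx":-0.6545,"dy":0.834,"dz":0.1,"turn":0.39}
    - {"grip":0,"dx":-0.6545,"dy":0.834,"dz":0.22,"turn":0.39}
    - {"grip":0,"dx":-0.6545,"dy":0.834,"dz":0.28,"turn":0.39}
    - {"grip":0,"dx":-0.6545,"dy":0.834,"dz":0.28,"turn":0.39}

```text
t: 10.2
ee_pos: [0.5642, 0.0378, 0.1211]
orientation: [-0.504, -3.094, 0.001]
ft_force: [-0.8, 0.2, -0.3]
width: 0.0853
grip_force: 0.0
```

```bash
python3 - <<'E'
from h import *
S=arm.camera("side");T=arm.camera("top")
print(proj("side",(.5695,.036,.076)),proj("side",arm.observe()["ee_pos"]))
yt,c1,_=blob(T,"yellow",(422,227)); ys,c2,_=blob(S,"yellow",(370,160)); print("cap",tri(("side",*c2),("top",*c1)).round(4))
save(np.hstack([cv2.resize(S[150:280,230:390],None,fx=2.4,fy=2.4,interpolation=2),cv2.resize(T[140:270,240:400],None,fx=2.4,fy=2.4,interpolation=2)]),"v3.png")
plan((.5695,.036,.068),71.5)
E
```

```text
(np.float64(307.5741116593957), np.float64(215.56644094997287)) (np.float64(308.0576814559762), np.float64(199.09103925452723))
cap [ 0.5219 -0.2311  0.0614]
now [0.5665 0.0374 0.1241] yaw 71.5 tilt 0.1 j [-0.08  0.35 -0.16  1.05  0.    0.25] dist 0.056
dx,dy,dz [-0.0134 -0.0015  0.2245] turn -0.0003 t 10.3 f [ 0.7 -0.1  0.5] w 0.0854
```

View pics/v3.png

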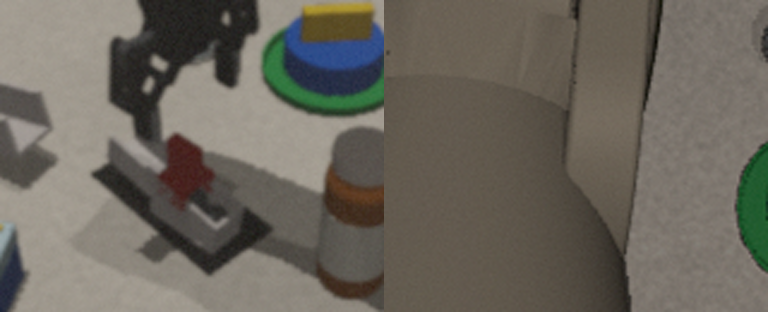

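The cap is upright in the dish, at (0.522,-0.231) by triangulation. The fingers straddle the fin at crop (185,160). I'll descend, grip and lift a little.

Emit:
send_rows:
  rows:
    - {"grip":0,"dx":-0.013,"dy":0,"dz":0.08,"turn":0}
    - {"grip":0,"dx":-0.013,"dy":0,"dz":0.17,"turn":0}
    - {"grip":0,"dx":-0.013,"dy":0,"dz":0.222,"turn":0}
    - {"grip":0,"dx":-0.013,"dy":0,"dz":0.222,"turn":0}
    - {"grip":160,"dx":-0.013,"dy":0,"dz":0.222,"turn":0}
    - {"grip":230,"dx":-0.013,"dy":0,"dz":0.222,"turn":0}
    - {"grip":255,"dx":-0.013,"dy":0,"dz":0.222,"turn":0}
    - {"grip":255,"dx":-0.013,"dy":0,"dz":0.222,"turn":0}
    - {"grip":255,"dx":-0.013,"dy":0,"dz":0.222,"turn":0}
    - {"grip":255,"dx":-0.013,"dy":0,"dz":0.222,"turn":0}
  squeeze: 45

```text
t: 11.3
ee_pos: [0.5707, 0.0365, 0.0696]
orientation: [0.506, 3.099, 0.001]
ft_force: [0.1, 0.9, 1.8]
width: 0.0131
grip_force: 45.5
```

Emit:
send_rows:
  rows:
    - {"grip":255,"dx":0,"dy":0,"dz":-0.02,"turn":0}
    - {"grip":255,"dx":0,"dy":0,"dz":-0.07,"turn":0}
    - {"grip":255,"dx":0,"dy":0,"dz":-0.15,"turn":0}
    - {"grip":255,"dx":0,"dy":0,"dz":-0.25,"turn":0}
    - {"grip":255,"dx":0,"dy":0,"dz":-0.37,"turn":0}
    - {"grip":255,"dx":0,"dy":0,"dz":-0.48,"turn":0}
    - {"grip":255,"dx":0,"dy":0,"dz":-0.57,"turn":0}
    - {"grip":255,"dx":0,"dy":0,"dz":-0.62,"turn":0}
    - {"grip":255,"dx":0,"dy":0,"dz":-0.64,"turn":0}

```text
t: 12.2
ee_pos: [0.5707, 0.0362, 0.2307]
orientation: [0.506, 3.098, 0.0]
ft_force: [0.1, -0.1, -3.7]
width: 0.0131
grip_force: 44.7
```

```bash
python3 - <<'E'
from h import *
plan((.4216,.3199,.23),48)
T=arm.camera("side");print([(round(d["p"],2),np.round(d["location"],3)) for d in arm.find_in("side","ball1_center")])
E
```

```text
now [0.5707 0.0362 0.2307] yaw 71.5 tilt 0.13 j [-0.08  0.31  0.03  1.3   0.    0.25] dist 0.32
dx,dy,dz [0.9262 0.8862 0.0014] turn 0.1955 t 12.2 f [ 0.1 -0.1 -3.7] w 0.0131
[(0.61, array([0.534, 0.051, 0.195]))]
```

Emit:
send_rows:
  rows:
    - {"grip":255,"dx":0.023,"dy":0.022,"dz":0,"turn":0.005}
    - {"grip":255,"dx":0.074,"dy":0.071,"dz":0,"turn":0.015}
    - {"grip":255,"dx":0.148,"dy":0.142,"dz":0,"turn":0.03}
    - {"grip":255,"dx":0.24,"dy":0.23,"dz":0,"turn":0.05}
    - {"grip":255,"dx":0.34,"dy":0.326,"dz":0,"turn":0.07}
    - {"grip":255,"dx":0.45,"dy":0.43,"dz":0,"turn":0.092}
    - {"grip":255,"dx":0.56,"dy":0.535,"dz":0,"turn":0.115}
    - {"grip":255,"dx":0.66,"dy":0.63,"dz":0,"turn":0.138}
    - {"grip":255,"dx":0.74,"dy":0.71,"dz":0,"turn":0.16}
    - {"grip":255,"dx":0.79,"dy":0.76,"dz":0,"turn":0.175}

```text
t: 13.3
ee_pos: [0.4408, 0.2809, 0.2276]
orientation: [-1.061, -2.954, 0.002]
ft_force: [-0.2, 0.0, -1.9]
width: 0.0129
grip_force: 44.7
```

```bash
python3 - <<'E'
from h import *
plan((.4216,.3199,.175),48)
E
```

```text
now [0.4408 0.2809 0.2276] yaw 50.5 tilt 0.17 j [ 0.41  0.22 -0.09  1.27  0.    1.1 ] dist 0.068
dx,dy,dz [0.158  0.0717 0.2106] turn 0.0206 t 13.3 f [-0.2  0.  -1.9] w 0.0129
```

Emit:
send_rows:
  rows:
    - {"grip":255,"dx":0.03,"dy":0.012,"dz":0,"turn":0.01}
    - {"grip":255,"dx":0.08,"dy":0.036,"dz":0,"turn":0.02}
    - {"grip":255,"dx":0.13,"dy":0.06,"dz":0.01,"turn":0.02}
    - {"grip":255,"dx":0.158,"dy":0.072,"dz":0.04,"turn":0.02}
    - {"grip":255,"dx":0.158,"dy":0.072,"dz":0.08,"turn":0.02}
    - {"grip":255,"dx":0.158,"dy":0.072,"dz":0.12,"turn":0.02}
    - {"grip":255,"dx":0.158,"dy":0.072,"dz":0.15,"turn":0.02}
    - {"grip":255,"dx":0.158,"dy":0.072,"dz":0.16,"turn":0.02}
    - {"grip":255,"dx":0.158,"dy":0.072,"dz":0.16,"turn":0.02}

```text
t: 14.2
ee_pos: [0.4243, 0.3177, 0.1884]
orientation: [-1.125, -2.932, 0.001]
ft_force: [-0.0, -0.6, -2.1]
width: 0.0133
grip_force: 44.7
```

```bash
python3 - <<'E'
from h import *
S=arm.camera("side");T=arm.camera("top")
for n in("side","top"):
  for t in("scoop_lip","ball1_center"): print(n,t,[(round(d["p"],2),np.round(d["location"],3)) for d in arm.find_in(n,t)])
dr=np.array([.743,-.669,0]);e=arm.observe()["ee_pos"];lip=e+dr*.0835;lip[2]=e[2]-.0296;print("pred lip",lip,proj("side",lip),proj("top",lip))
save(np.hstack([cv2.resize(S[190:340,210:370],None,fx=2.45,fy=2.45,interpolation=2),cv2.resize(T[170:320,110:270],None,fx=2.45,fy=2.45,interpolation=2)]),"v4.png")
plan((.4216,.3199,.1745),48)
E
```

```text
side scoop_lip [(0.94, array([0.41 , 0.337, 0.161])), (0.62, array([ 0.302, -0.18 ,  0.051])), (0.59, array([0.809, 0.038, 0.054])), (0.53, array([0.414, 0.326, 0.157]))]
side ball1_center [(0.69, array([0.397, 0.342, 0.153]))]
top scoop_lip [(0.93, array([ 0.304, -0.177,  0.052])), (0.81, array([0.451, 0.294, 0.161])), (0.79, array([0.808, 0.029, 0.048]))]
top ball1_center []
pred lip [0.48673692 0.26246089 0.15992224] (np.float64(292.2157592682794), np.float64(285.61079353007506)) (np.float64(174.15872885628772), np.float64(236.75768951939475))
now [0.4247 0.3183 0.1895] yaw 48.0 tilt 0.06 j [ 0.49  0.24 -0.15  1.17  0.    1.22] dist 0.015
dx,dy,dz [ 0.0134 -0.0036  0.0601] turn 0.0004 t 14.5 f [-1.   0.2 -3.4] w 0.0134
```

View pics/v4.png

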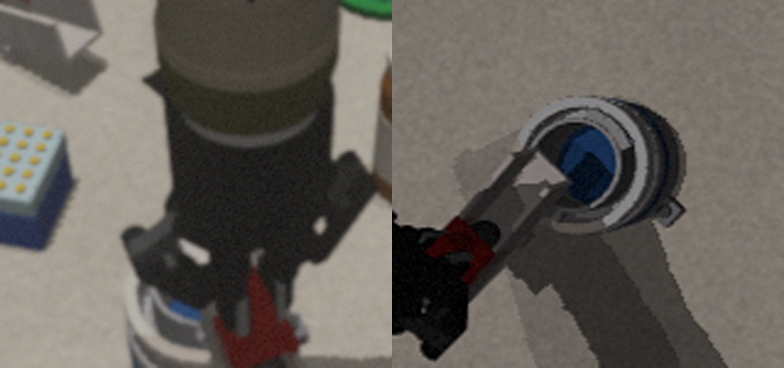

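Spout edge at right-crop (550,170), i.e. full pixel (174,239), over the mouth as predicted, with the ball still back by the bridge. I'll lower the scoop and reduce the grip so it can pivot in the fingers, then ease forward until the base touches the neck.

Emit:
send_rows:
  rows:
    - {"grip":255,"dx":0,"dy":0,"dz":0.02,"turn":0}
    - {"grip":255,"dx":0,"dy":0,"dz":0.04,"turn":0}
    - {"grip":255,"dx":-0.01,"dy":0,"dz":0.058,"turn":0}
    - {"grip":255,"dx":-0.02,"dy":0,"dz":0.06,"turn":0}
    - {"grip":255,"dx":-0.03,"dy":0,"dz":0.06,"turn":0}
    - {"grip":255,"dx":-0.04,"dy":0,"dz":0.06,"turn":0}
    - {"grip":255,"dx":-0.046,"dy":0,"dz":0.06,"turn":0}
    - {"grip":255,"dx":-0.05,"dy":0,"dz":0.06,"turn":0}
  squeeze: 25

```text
t: 15.3
ee_pos: [0.4333, 0.3105, 0.1743]
orientation: [-1.123, -2.932, -0.002]
ft_force: [-3.8, 3.1, -0.3]
width: 0.0133
grip_force: 45.1
```

Emit:
send_rows:
  rows:
    - {"grip":255,"dx":-0.006,"dy":0,"dz":0,"turn":0}
    - {"grip":255,"dx":-0.012,"dy":0,"dz":0,"turn":0}
    - {"grip":255,"dx":-0.016,"dy":0,"dz":0,"turn":0}
    - {"grip":255,"dx":-0.02,"dy":0,"dz":0,"turn":0}
    - {"grip":255,"dx":-0.02,"dy":0,"dz":0,"turn":0}
  squeeze: 25

```text
t: 15.8
ee_pos: [0.436, 0.3081, 0.1748]
orientation: [-1.121, -2.931, -0.004]
ft_force: [-5.5, 4.7, 2.3]
width: 0.0134
grip_force: 45.5
```

```bash
python3 - <<'E'
from h import *
s=arm.observe();print(s["torque"],s["grip_force"])
plan((.4333,.3105,.1743),48)
T=arm.camera("top");save(T,"t5.png")
for t in("scoop_lip","ball1_center"): print(t,[(round(d["p"],2),np.round(d["location"],3)) for d in arm.find_in("top",t)])
E
```

```text
[ 1.28390832  1.50479717 -0.04141839] 45.49916982650757
now [0.436  0.3081 0.1748] yaw 48.1 tilt 0.25 j [ 0.46  0.26 -0.17  1.14  0.    1.19] dist 0.004
dx,dy,dz [ 0.0145 -0.0001  0.0019] turn 0.0011 t 15.8 f [-5.5  4.7  2.3] w 0.0134
scoop_lip [(0.77, array([ 0.305, -0.178,  0.052])), (0.6, array([0.806, 0.031, 0.05 ])), (0.58, array([0.465, 0.286, 0.145]))]
ball1_center []
```

Emit:
send_rows:
  rows:
    - {"grip":250,"dx":0,"dy":0,"dz":0,"turn":0}
    - {"grip":250,"dx":0,"dy":0,"dz":0,"turn":0}
  squeeze: 20

```text
t: 16.15
ee_pos: [0.436, 0.3081, 0.1748]
orientation: [-1.121, -2.931, -0.004]
ft_force: [-5.9, 5.4, 2.6]
width: 0.0134
grip_force: 45.5
```

Emit:
send_rows:
  rows:
    - {"grip":250,"dx":-0.008,"dy":0,"dz":0,"turn":0}
    - {"grip":250,"dx":-0.016,"dy":0,"dz":0,"turn":0}
    - {"grip":250,"dx":-0.02,"dy":0,"dz":0,"turn":0}
    - {"grip":250,"dx":-0.02,"dy":0,"dz":0,"turn":0}
  squeeze: 20

```text
t: 16.55
ee_pos: [0.4398, 0.3048, 0.175]
orientation: [-1.121, -2.931, -0.005]
ft_force: [-5.5, 4.8, 2.9]
width: 0.013
grip_force: 45.8
```

```bash
python3 - <<'E'
from h import *
s=arm.observe();print(s["torque"],s["grip_force"])
plan((.4333,.3105,.1743),48)
S=arm.camera("side");T=arm.camera("top");save(T,"t6.png")
A=cv2.imread("pics/t5.png")[:,:,::-1]
c=lambda I:cv2.resize(I[205:275,125:195],None,fx=5.4,fy=5.4,interpolation=2)
save(np.hstack([c(A),c(T)]),"v5.png")
E
```

```text
[1.23985388 1.56159744 0.02081926] 45.81613898277283
now [0.4398 0.3048 0.175 ] yaw 48.1 tilt 0.25 j [ 0.45  0.26 -0.17  1.14  0.    1.18] dist 0.009
dx,dy,dz [ 0.0347 -0.0003  0.0028] turn 0.0011 t 16.55 f [-5.5  4.8  2.9] w 0.013
```

View pics/v5.png

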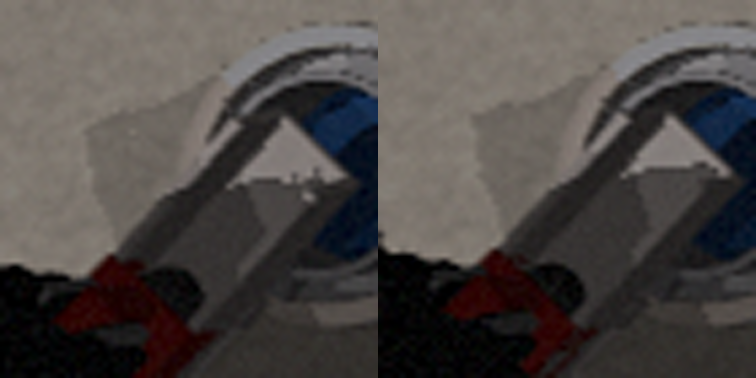

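Left and right crops show the spout edge mid going from (316,150) to (326,147), while the push force stays steady at about 7 N. So the scoop is pivoting in the fingers, about 7° by geometry. Now a quick push tips it the rest of the way. The far wall will catch the balls, and a slight retreat then lets them drop.

Emit:
send_rows:
  rows:
    - {"grip":250,"dx":-0.07,"dy":0,"dz":-0.008,"turn":0}
    - {"grip":250,"dx":-0.155,"dy":0,"dz":-0.008,"turn":0}
    - {"grip":250,"dx":-0.158,"dy":0,"dz":-0.006,"turn":0}
    - {"grip":250,"dx":-0.158,"dy":0,"dz":-0.004,"turn":0}
    - {"grip":250,"dx":-0.158,"dy":0,"dz":-0.004,"turn":0}
    - {"grip":250,"dx":-0.15,"dy":0,"dz":-0.004,"turn":0}
    - {"grip":250,"dx":-0.14,"dy":0,"dz":-0.004,"turn":0}
    - {"grip":250,"dx":-0.13,"dy":0,"dz":-0.004,"turn":0}
    - {"grip":250,"dx":-0.12,"dy":0,"dz":-0.004,"turn":0}
    - {"grip":250,"dx":-0.12,"dy":0,"dz":-0.004,"turn":0}

```text
t: 17.65
ee_pos: [0.4631, 0.2833, 0.1749]
orientation: [1.124, 2.934, -0.001]
ft_force: [-0.9, -0.3, -2.0]
width: 0.0134
grip_force: 44.8
```

```bash
python3 - <<'E'
from h import *
plan((.4333,.3105,.1743),48)
S=arm.camera("side");T=arm.camera("top")
for n in("side","top"):
  for t in("scoop_lip","ball1_center"): print(n,t,[(round(d["p"],2),np.round(d["location"],3)) for d in arm.find_in(n,t)])
save(np.hstack([cv2.resize(S[200:340,220:360],None,fx=2.8,fy=2.8,interpolation=2),cv2.resize(T[190:280,130:220],None,fx=4.355,fy=4.355,interpolation=2)]),"v6.png")
E
```

```text
now [0.4631 0.2833 0.1749] yaw 48.1 tilt 0.02 j [ 0.4   0.27 -0.15  1.15 -0.    1.13] dist 0.04
dx,dy,dz [0.1614 0.0011 0.0023] turn 0.0007 t 17.65 f [-0.9 -0.3 -2. ] w 0.0134
side scoop_lip [(0.98, array([ 0.304, -0.178,  0.052])), (0.97, array([0.434, 0.314, 0.161])), (0.72, array([0.812, 0.042, 0.058])), (0.7, array([0.674, 0.209, 0.059])), (0.51, array([0.49 , 0.304, 0.071]))]
side ball1_center []
top scoop_lip [(0.76, array([0.467, 0.283, 0.14 ])), (0.67, array([0.807, 0.031, 0.048])), (0.57, array([ 0.303, -0.177,  0.053]))]
top ball1_center [(0.68, array([0.493, 0.255, 0.13 ]))]
```

View pics/v6.png

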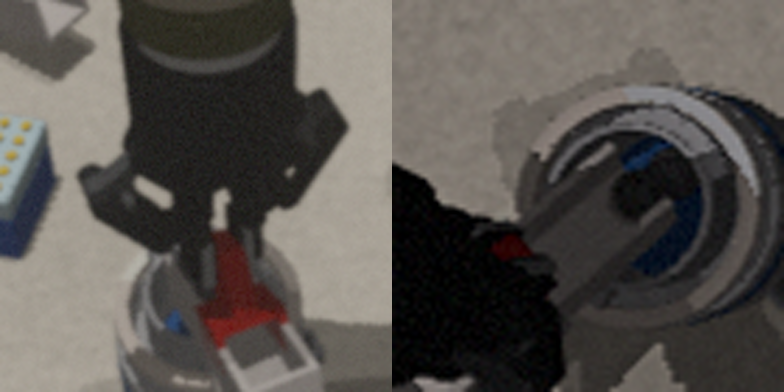

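The trough rear is empty (left crop (270,355)). Balls show at right-crop (637,195) and (675,180), at the lip and in the mouth. I'll retreat a bit more so the last ones drop.

Emit:
send_rows:
  rows:
    - {"grip":250,"dx":0.01,"dy":0,"dz":0,"turn":0}
    - {"grip":250,"dx":0.02,"dy":0,"dz":0,"turn":0}
    - {"grip":250,"dx":0.03,"dy":0,"dz":0,"turn":0}
    - {"grip":250,"dx":0.035,"dy":0,"dz":0,"turn":0}
    - {"grip":250,"dx":0.035,"dy":0,"dz":0,"turn":0}
    - {"grip":250,"dx":0.035,"dy":0,"dz":0,"turn":0}

```text
t: 18.55
ee_pos: [0.4572, 0.289, 0.1754]
orientation: [1.124, 2.933, 0.001]
ft_force: [0.3, -1.9, 1.6]
width: 0.0131
grip_force: 45.0
```

```bash
python3 - <<'E'
from h import *
plan((.4333,.3105,.1743),48)
S=arm.camera("side");T=arm.camera("top")
for n in("side","top"):
  for t in("ball1_center",): print(n,t,[(round(d["p"],2),np.round(d["location"],3)) for d in arm.find_in(n,t)])
save(np.hstack([cv2.resize(S[200:340,220:360],None,fx=2.8,fy=2.8,interpolation=2),cv2.resize(T[190:280,130:220],None,fx=4.355,fy=4.355,interpolation=2)]),"v7.png")
E
```

```text
now [0.4572 0.289  0.1754] yaw 48.1 tilt 0.06 j [ 0.42  0.27 -0.15  1.15 -0.    1.15] dist 0.032
dx,dy,dz [ 0.1287 -0.      0.0044] turn 0.0005 t 18.55 f [ 0.3 -1.9  1.6] w 0.0131
side ball1_center [(0.18, array([0.492, 0.29 , 0.103]))]
top ball1_center []
```

View pics/v7.png

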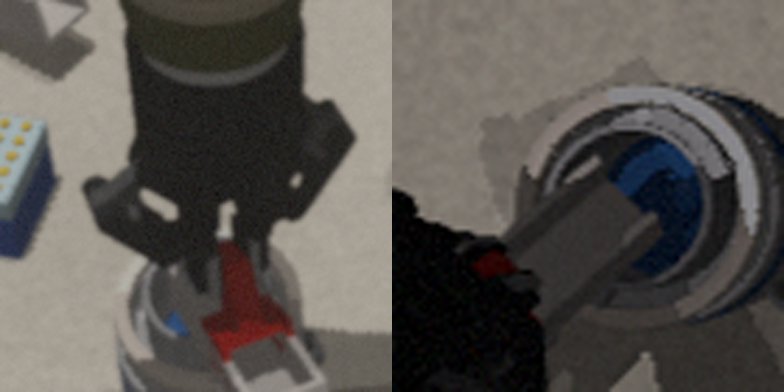

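The lip and trough now show no balls; the mouth at right-crop (660,210) is clear, so they have dropped into the jar. I'll lift and carry the scoop back.

Emit:
send_rows:
  rows:
    - {"grip":255,"dx":0,"dy":0,"dz":-0.04,"turn":0}
    - {"grip":255,"dx":0,"dy":0,"dz":-0.12,"turn":0}
    - {"grip":255,"dx":0,"dy":0,"dz":-0.22,"turn":0}
    - {"grip":255,"dx":0,"dy":0,"dz":-0.3,"turn":0}
    - {"grip":255,"dx":0,"dy":0,"dz":-0.3,"turn":0}

```text
t: 19.25
ee_pos: [0.458, 0.29, 0.2532]
orientation: [1.123, 2.931, 0.007]
ft_force: [-0.0, -0.2, -1.5]
width: 0.0133
grip_force: 44.9
```

```bash
python3 - <<'E'
from h import *
S=arm.camera("side");T=arm.camera("top")
for n in("side","top"):
  for t in("ball1_center","scoop_lip"): print(n,t,[(round(d["p"],2),np.round(d["location"],3)) for d in arm.find_in(n,t)])
plan((.6415,-.0075,.25),65.3)
E
```

```text
side ball1_center []
side scoop_lip [(0.88, array([0.426, 0.319, 0.24 ])), (0.8, array([0.809, 0.04 , 0.055]))]
top ball1_center []
top scoop_lip [(0.88, array([ 0.305, -0.176,  0.053])), (0.61, array([0.805, 0.029, 0.048])), (0.59, array([0.464, 0.29 , 0.215]))]
now [0.4561 0.2888 0.2487] yaw 48.1 tilt 0.14 j [ 0.42  0.24 -0.01  1.32  0.    1.15] dist 0.349
dx,dy,dz [-1.3436 -0.3861 -0.0062] turn -0.1436 t 19.55 f [-1.   1.4 -1. ] w 0.0133
```

Emit:
send_rows:
  rows:
    - {"grip":255,"dx":-0.06,"dy":-0.017,"dz":0,"turn":-0.02}
    - {"grip":255,"dx":-0.19,"dy":-0.055,"dz":0,"turn":-0.04}
    - {"grip":255,"dx":-0.34,"dy":-0.098,"dz":0,"turn":-0.07}
    - {"grip":255,"dx":-0.49,"dy":-0.14,"dz":0,"turn":-0.1}
    - {"grip":255,"dx":-0.64,"dy":-0.184,"dz":0,"turn":-0.13}
    - {"grip":255,"dx":-0.79,"dy":-0.227,"dz":0,"turn":-0.144}
    - {"grip":255,"dx":-0.92,"dy":-0.264,"dz":0,"turn":-0.144}
    - {"grip":255,"dx":-1.0,"dy":-0.287,"dz":0,"turn":-0.144}

```text
t: 20.35
ee_pos: [0.5956, 0.0663, 0.2488]
orientation: [-0.674, -3.067, 0.001]
ft_force: [0.3, 0.1, -1.4]
width: 0.013
grip_force: 44.8
```

```bash
python3 - <<'E'
from h import *
plan((.6415,-.0075,.085),65.3)
E
```

```text
now [0.5956 0.0663 0.2488] yaw 65.2 tilt 0.09 j [-0.02  0.36  0.15  1.37 -0.    0.41] dist 0.185
dx,dy,dz [-0.2912 -0.1907  0.6549] turn -0.0007 t 20.35 f [ 0.3  0.1 -1.4] w 0.013
```

Emit:
send_rows:
  rows:
    - {"grip":255,"dx":-0.1,"dy":-0.065,"dz":0.02,"turn":0}
    - {"grip":255,"dx":-0.2,"dy":-0.13,"dz":0.1,"turn":0}
    - {"grip":255,"dx":-0.275,"dy":-0.18,"dz":0.24,"turn":0}
    - {"grip":255,"dx":-0.291,"dy":-0.19,"dz":0.4,"turn":0}
    - {"grip":255,"dx":-0.291,"dy":-0.19,"dz":0.54,"turn":0}
    - {"grip":255,"dx":-0.291,"dy":-0.19,"dz":0.62,"turn":0}
    - {"grip":255,"dx":-0.291,"dy":-0.19,"dz":0.65,"turn":0}
    - {"grip":255,"dx":-0.291,"dy":-0.19,"dz":0.66,"turn":0}
    - {"grip":255,"dx":-0.291,"dy":-0.19,"dz":0.67,"turn":0}
    - {"grip":255,"dx":-0.291,"dy":-0.19,"dz":0.67,"turn":0}

```text
t: 21.35
ee_pos: [0.6421, -0.0048, 0.0838]
orientation: [0.67, 3.067, 0.001]
ft_force: [-0.1, -0.1, -0.9]
width: 0.0133
grip_force: 44.8
```

Emit:
send_rows:
  rows:
    - {"grip":255,"dx":0,"dy":0,"dz":0.012,"turn":0}
    - {"grip":255,"dx":0,"dy":0,"dz":0.024,"turn":0}
    - {"grip":255,"dx":0,"dy":0,"dz":0.032,"turn":0}
    - {"grip":255,"dx":0,"dy":0,"dz":0.04,"turn":0}
    - {"grip":255,"dx":0,"dy":0,"dz":0.04,"turn":0}

```text
t: 21.85
ee_pos: [0.6409, -0.0049, 0.0721]
orientation: [-0.671, -3.068, -0.0]
ft_force: [0.7, 0.1, -0.5]
width: 0.0136
grip_force: 44.8
```

Emit:
send_rows:
  rows:
    - {"grip":255,"dx":0,"dy":0,"dz":0.008,"turn":0}
    - {"grip":255,"dx":0,"dy":0,"dz":0.016,"turn":0}
    - {"grip":255,"dx":0,"dy":0,"dz":0.02,"turn":0}
    - {"grip":255,"dx":0,"dy":0,"dz":0.02,"turn":0}

```text
t: 22.25
ee_pos: [0.6418, -0.0051, 0.0698]
orientation: [0.67, 3.067, 0.0]
ft_force: [-2.7, 0.6, 9.8]
width: 0.0128
grip_force: 46.8
```

Emit:
send_rows:
  rows:
    - {"grip":255,"dx":0.02,"dy":0,"dz":-0.002,"turn":0}
    - {"grip":255,"dx":0.04,"dy":0,"dz":-0.004,"turn":0}
    - {"grip":255,"dx":0.06,"dy":0,"dz":-0.005,"turn":0}
    - {"grip":255,"dx":0.08,"dy":0,"dz":-0.005,"turn":0}
    - {"grip":255,"dx":0.1,"dy":0,"dz":-0.004,"turn":0}

```text
t: 22.75
ee_pos: [0.6219, 0.0046, 0.0709]
orientation: [0.67, 3.061, -0.0]
ft_force: [6.4, -1.9, 8.0]
width: 0.0131
grip_force: 46.1
```

```bash
python3 - <<'E'
from h import *
S=arm.camera("side");T=arm.camera("top");save(S,"s8.png")
for n in("side","top"):
  for t in("scoop_lip","scoop_grip"): print(n,t,[(round(d["p"],2),np.round(d["location"],3)) for d in arm.find_in(n,t)])
plan((.597,.0155,.07),65.3)
E
```

```text
side scoop_lip [(0.9, array([0.595, 0.025, 0.05 ])), (0.7, array([ 0.305, -0.177,  0.052])), (0.64, array([0.811, 0.038, 0.055]))]
side scoop_grip [(0.66, array([0.595, 0.026, 0.052])), (0.62, array([ 0.302, -0.178,  0.05 ])), (0.6, array([0.808, 0.041, 0.059])), (0.31, array([ 0.495, -0.181,  0.001]))]
top scoop_lip [(0.83, array([ 0.311, -0.203,  0.056]))]
top scoop_grip [(0.75, array([ 0.309, -0.202,  0.055]))]
now [0.6207 0.0051 0.0709] yaw 65.3 tilt 0.32 j [-0.12  0.48 -0.1   0.98 -0.    0.31] dist 0.026
dx,dy,dz [ 0.1034 -0.0018  0.003 ] turn 0.0003 t 23.05 f [ 1.9 -2.1  9.6] w 0.0134
```

Emit:
send_rows:
  rows:
    - {"grip":255,"dx":0.02,"dy":0,"dz":0.006,"turn":0}
    - {"grip":255,"dx":0.04,"dy":0,"dz":0.008,"turn":0}
    - {"grip":255,"dx":0.06,"dy":0,"dz":0.01,"turn":0}
    - {"grip":255,"dx":0.08,"dy":0,"dz":0.012,"turn":0}
    - {"grip":255,"dx":0.1,"dy":0,"dz":0.014,"turn":0}
    - {"grip":255,"dx":0.1,"dy":0,"dz":0.014,"turn":0}

```text
t: 23.65
ee_pos: [0.6026, 0.0138, 0.0714]
orientation: [0.669, 3.052, -0.002]
ft_force: [4.1, -5.5, 24.1]
width: 0.0136
grip_force: 51.1
```

```bash
python3 - <<'E'
from h import *
S=arm.camera("side");save(S,"s9.png")
plan((.597,.0155,.07),65.3)
# lower-rim/trough far end: compare bright/grey trough pixels with expected projections
e=arm.observe()["ee_pos"];m=np.array([.908,-.418,0]);A=e+[0,0,.0095]
for th in(0,15,30):
    c,s=np.cos(np.radians(th)),np.sin(np.radians(th))
    f=lambda x,z:proj("side",A+m*(x*c+z*s)+np.array([0,0,-x*s+z*c]))
    print(th,"lip",np.round(f(83.5e-3,-.04),0),"back top",np.round(f(-.041,-.036),0),"fin top rear",np.round(f(-.017,.017),0))
print([(round(d["p"],2),np.round(d["location"],3)) for d in arm.find_in("side","scoop_lip")])
hsv=cv2.cvtColor(S,cv2.COLOR_RGB2HSV);mm=cv2.inRange(hsv,*HS["red"]);k=cv2.findNonZero(mm[180:260,260:350]);print("red pts",k.reshape(-1,2).min(0)+[260,180],k.reshape(-1,2).max(0)+[260,180],len(k))
g=cv2.cvtColor(S,cv2.COLOR_RGB2GRAY)[195:255:3,262:346:3]
for r in g: print(" ".join("%3d"%v for v in r))
E
```

```text
now [0.6026 0.0138 0.0714] yaw 65.3 tilt 0.95 j [-0.11  0.44 -0.17  0.94 -0.    0.32] dist 0.006
dx,dy,dz [ 0.0232 -0.0032  0.0054] turn -0.0001 t 23.7 f [ 3.4 -5.3 24.4] w 0.0132
0 lip [276. 198.] back top [311. 225.] fin top rear [303. 201.]
15 lip [280. 207.] back top [313. 223.] fin top rear [301. 198.]
30 lip [285. 216.] back top [314. 220.] fin top rear [299. 196.]
[(0.95, array([0.813, 0.042, 0.052])), (0.72, array([0.578, 0.031, 0.045])), (0.64, array([ 0.303, -0.178,  0.051])), (0.54, array([0.48 , 0.285, 0.073]))]
red pts [294 197] [309 219] 68
155 152 155 153 149 150 114  39  30  35  39  36  37  32  53 120 154 154 155 154 156 155 155 155 154 159 160 158
152 152 152 152 152 153 150 127  41  35  35  46  47  44  47 119 155 152 154 153 150 154 156 154 155 154 155 157
155 156 151 152 151 152 152 151 123  39  35  48  49  45  43 133 153 152 153 153 155 153 154 156 159 157 153 158
154 156 152 151 124 135 150 153 138  43  33  55  48  41  42 122 147 149 152 155 156 155 155 154 156 157 156 159
155 154 153 154 133  77 118 145 154  98  42  56  48  43  48  69  91  93 107 132 148 155 154
[... 1000 characters left out ...]
  75  45  89  94 101  96  97
136 138 136 135 135 131  78  63  40  36  31  40  44  69  81  74  77  81  85  83  91  62  34  36  74  96  95  94
134 139 134 135 133 136 118  75  73  46  39  40  44  39  39  65  80  78  87  89  49  36  40  30  34  52  77  94
137 136 135 134 137 140 135 132 118 129  75  43  40  38  39  35  38  74  72  31  29  32  39  35  31  30  40  72
151 137 135 134 136 134 137 134 132 139 137  86  44  42  38  34  36  32  26  36  35  42  42  36  35  29  27  58
154 154 154 140 137 134 134 134 136 134 135 134  95  36  42  38  40  34  35  38  38  41  32  43  42  58  68  78
152 153 155 153 152 146 137 131 135 137 135 133 135 112  39  39  36  44  42  39  33  39  36  37  80 137 134 114
```

```bash
python3 - <<'E'
from h import *
e=arm.observe()["ee_pos"];m=np.array([.908,-.418,0]);l=np.array([.418,.908,0]);A=e+[0,0,.0095]
for th in(0,5,10,20,30):
    c,s=np.cos(np.radians(th)),np.sin(np.radians(th))
    f=lambda x,y,z:np.round(proj("side",A+m*(x*c+z*s)+l*y+np.array([0,0,-x*s+z*c])))
    print(th,"floor corners",f(.0835,.019,-.044),f(.0835,-.019,-.044),"wall top",f(.077,.019,-.011),f(.077,-.019,-.011),"base rear bottom",f(-.048,.019,-.076),f(-.048,-.019,-.076))
E
```

```text
0 floor corners [269. 203.] [282. 195.] wall top [270. 193.] [283. 186.] base rear bottom [306. 244.] [320. 235.]
5 floor corners [271. 206.] [284. 199.] wall top [270. 196.] [284. 188.] base rear bottom [308. 244.] [322. 236.]
10 floor corners [272. 209.] [285. 202.] wall top [271. 198.] [284. 191.] base rear bottom [310. 244.] [323. 236.]
20 floor corners [275. 215.] [288. 208.] wall top [273. 203.] [286. 196.] base rear bottom [313. 243.] [327. 235.]
30 floor corners [279. 221.] [292. 214.] wall top [275. 209.] [288. 201.] base rear bottom [316. 241.] [329. 232.]
```

Emit:
send_rows:
  rows:
    - {"grip":255,"dx":0.02,"dy":0,"dz":0,"turn":0}
    - {"grip":255,"dx":0.04,"dy":0,"dz":0,"turn":0}
    - {"grip":255,"dx":0.06,"dy":0,"dz":0.004,"turn":0}
    - {"grip":255,"dx":0.08,"dy":0,"dz":0.008,"turn":0}
    - {"grip":255,"dx":0.1,"dy":0,"dz":0.012,"turn":0}
    - {"grip":255,"dx":0.1,"dy":0,"dz":0.012,"turn":0}

```text
t: 24.35
ee_pos: [0.5767, 0.0255, 0.066]
orientation: [0.669, 3.06, -0.0]
ft_force: [2.1, -2.4, 18.4]
width: 0.013
grip_force: 53.9
```

```bash
cat >> h.py <<'E'
def tiltcheck():
    S=arm.camera("side"); e=arm.observe()["ee_pos"];m=np.array([.908,-.418,0]);l=np.array([.418,.908,0]);A=e+[0,0,.0095]
    for th in(0,10,20,30):
        c,s=np.cos(np.radians(th)),np.sin(np.radians(th))
        f=lambda x,y,z:np.round(proj("side",A+m*(x*c+z*s)+l*y+np.array([0,0,-x*s+z*c])))
        print(th,"floor",f(.0835,.019,-.044),"wall top",f(.077,.019,-.011),"rear bottom",f(-.048,.019,-.076))
    g=cv2.cvtColor(S,cv2.COLOR_RGB2GRAY)[192:246:3,262:346:3]
    for r in g: print(" ".join("%3d"%v for v in r))
E
python3 - <<'E'
from h import *
plan((.586,.018,.07),65.3)
tiltcheck()
E
```

```text
now [0.5767 0.0255 0.066 ] yaw 65.3 tilt 0.56 j [-0.09  0.41 -0.23  0.92 -0.    0.34] dist 0.013
dx,dy,dz [-0.0464 -0.0118 -0.0156] turn 0.0002 t 24.35 f [ 2.1 -2.4 18.4] w 0.013
0 floor [277. 211.] wall top [278. 201.] rear bottom [315. 253.]
10 floor [280. 217.] wall top [279. 206.] rear bottom [319. 253.]
20 floor [283. 223.] wall top [281. 212.] rear bottom [322. 253.]
30 floor [287. 230.] wall top [283. 217.] rear bottom [325. 251.]
154 151 151 153 150  77  64  71  47  49 130  38  32  32  34  37  35  42  38  35  44 150 159 151 156 158 159 157
153 156 154 153 153 134  64  46  41  60 132  68  35  32  38  36  35  29  37 100 118 154 158 153 156 160 158 159
154 153 152 151 154 152 145  64  40  39  69  53  39  37  35  33  38  31  63 153 153 155 155 154 154 156 155 158
154 155 154 152 152 142 151 149  82  31  34  37  37  35  38  35  39  46 125 152 155 153 153 158 159 160 156 159
154 156 152 152 154 135  90 144 156 106  39  30  35  29  32  44  38  58 133 157 160 159 154 153 155 156 157 158
155 155 153 152 151 124  77  99 149 162 133  42  31  38  40  43  45  54 133 156 155 159 153 155 15
[... 657 characters left out ...]
  90  95  95  98  92  97  97
153 155 154 151 102  45  40  38  36  36  46  73  74  72  52  63  80  78  71  69  79  81  94  91  93  95  96  96
153 154 154 155 148 108  41  43  38  40  41  70  71  71  70 108  97  78  78  74  67  74  82  94  94  92  98  95
154 154 152 149 135 138 112  40  36  41  36  66  75  73  72  77 120  88  80  72  69  75  77  87  98 100  96  99
154 158 151 135 136 135 136 121  52  39  41  36  63  75  76  77  81 122  87  82 109 106  68  40  74  99  99  93
154 150 135 134 133 136 138 134 129  54  37  34  34  54  75  76  80  77 124 127  84  71  65  37  40  58  96  92
143 137 136 134 133 140 135 137 119  88  49  33  34  28  51  83  75  79  81  72  75  73  62  31  34  32  45  88
```

The trough outline (wall top ≈(279,202), floor ≈(280,213)) now matches 0–3° tilt. I'll release and withdraw.

Emit:
send_rows:
  rows:
    - {"grip":255,"dx":0,"dy":0,"dz":-0.012,"turn":0}
    - {"grip":255,"dx":0,"dy":0,"dz":-0.016,"turn":0}
    - {"grip":150,"dx":0,"dy":0,"dz":-0.016,"turn":0}
    - {"grip":60,"dx":0,"dy":0,"dz":-0.016,"turn":0}
    - {"grip":0,"dx":0,"dy":0,"dz":-0.016,"turn":0}
    - {"grip":0,"dx":0,"dy":0,"dz":-0.06,"turn":0}
    - {"grip":0,"dx":0,"dy":0,"dz":-0.2,"turn":0}
    - {"grip":0,"dx":0,"dy":0,"dz":-0.4,"turn":0}
    - {"grip":0,"dx":0,"dy":0,"dz":-0.6,"turn":0}
    - {"grip":0,"dx":0,"dy":0,"dz":-0.75,"turn":0}

```text
t: 25.4
ee_pos: [0.5734, 0.0263, 0.2536]
orientation: [0.67, 3.066, 0.001]
ft_force: [1.3, 0.4, -0.1]
width: 0.0856
grip_force: 0.0
```

```bash
python3 - <<'E'
from h import *
plan((.45,.0,.25))
E
```

```text
now [0.5734 0.0263 0.2536] yaw 65.3 tilt 0.18 j [-0.09  0.3   0.09  1.35  0.    0.34] dist 0.126
dx,dy,dz [ 0.4045 -0.3016  0.013 ] turn 0.0 t 25.4 f [ 1.3  0.4 -0.1] w 0.0856
```

Emit:
send_rows:
  rows:
    - {"grip":0,"dx":0.06,"dy":-0.16,"dz":-0.03,"turn":0}
    - {"grip":0,"dx":0.12,"dy":-0.32,"dz":-0.06,"turn":0}
    - {"grip":0,"dx":0.18,"dy":-0.48,"dz":-0.1,"turn":0}
    - {"grip":0,"dx":0.24,"dy":-0.64,"dz":-0.1,"turn":0}
    - {"grip":0,"dx":0.31,"dy":-0.79,"dz":-0.1,"turn":0}
    - {"grip":0,"dx":0.31,"dy":-0.79,"dz":-0.1,"turn":0}

```text
t: 26.0
ee_pos: [0.4171, -0.1228, 0.2756]
orientation: [-0.678, -3.067, 0.002]
ft_force: [0.7, 0.7, 0.2]
width: 0.0853
grip_force: 0.0
```

```bash
python3 - <<'E'
from h import *
S=arm.camera("side");T=arm.camera("top");save(S,"sE.png");save(T,"tE.png")
for n in("side","top"):
  for t in("scoop_grip","scoop_lip","ball1_center","cap_grip","bottle_center","tipbox_center","beaker_center"): print(n,t,[(round(d["p"],2),np.round(d["location"],3)) for d in arm.find_in(n,t)])
ms,cs,a=blob(S,"red",(308,215)); mt,ct,b=blob(T,"red",(304,198)); print("red",cs,ct,a[4],b[4],tri(("side",*cs),("top",*ct)).round(4))
plan((.45,.0,.25))
g=cv2.cvtColor(T,cv2.COLOR_RGB2GRAY)
# dark round blobs inside the jar mouth
u,v=proj("top",(.487,.261,.05));print("floor px",u,v);u,v=int(u),int(v)
for r in g[v-20:v+21:2,u-24:u+25:2]: print(" ".join("%3d"%x for x in r))
E
```

```text
side scoop_grip [(0.96, array([0.809, 0.04 , 0.062])), (0.94, array([ 0.303, -0.178,  0.052])), (0.58, array([0.568, 0.03 , 0.038]))]
side scoop_lip [(0.92, array([ 0.304, -0.18 ,  0.056])), (0.9, array([0.813, 0.041, 0.056])), (0.56, array([0.568, 0.034, 0.039]))]
side ball1_center []
side cap_grip [(0.92, array([ 0.512, -0.205,  0.043])), (0.68, array([0.564, 0.038, 0.042])), (0.66, array([ 0.578,  0.041, -0.002]))]
side bottle_center [(0.86, array([0.407, 0.061, 0.103]))]
side tipbox_center [(0.89, array([0.675, 0.212, 0.063]))]
side beaker_center [(0.89, array([ 0.67 , -0.18 ,  0.061]))]
top scoop_grip [(0.83, array([0.81 , 0.027, 0.049])), (0.72, array([0.575, 0.024, 0.039])), (0.63, array([ 0.295, -0.138,  0.046]))]
top scoop_lip [(0.67, array([0.576, 0.023, 0.04 ])), (0.63, array([0.801, 0.03 , 0.049])), (0.6, array([ 0.297, -0.137,  0.05 ]))]
top ball1_center []
top cap_grip [(0.85, array([ 0.517, -0.218,  0.042]))]
top bottle_center [(0.96, array([0.42 , 0.035, 0.153])), (0.72, array([0.578, 0.02 , 0.042]))]
top tipbox_center [(0.55, array([0.682, 0.193, 0.064]))]
top beaker
[... 1758 characters left out ...]

 24  28  23  27  21  16  45  40  46  44  44  47  41  46  42 110  44  26  29  94 138 131  40  67  43
 21  33  30  27  31  20  18  46  43  47  43  49  44  44  69  77  25  27  42 127 137  91  46  60  35
 64  23  26  28  31  30  18  38  41  47  46  41  44  58 115  33  32  32  81 137 138  45  52  40  23
114  53  26  31  34  26  33  20  35  46  43  42  53 112  41  27  22  68 137 139  95  45  64  29  15
105 105  79  28  28  28  28  26  31  16  34  75 113  37  26  42  71 136 135 108  47  67  35  16  28
106 106 103 109 106  58  42  44  66 104 110  75  24  38  70 114 125 137 135  62  51  52  21  22  29
107 102 106 106 105  79  89  97  80  77 123 130 126 129 120 133 136 137  65  63  58  23  25  38  28
```

```bash
python3 - <<'E'
from h import *
A=cv2.imread("pics/top2.png")[:,:,::-1];B=cv2.imread("pics/tE.png")[:,:,::-1]
sub=lambda I:I[210:262,162:214].astype(int)
a,b=sub(A),sub(B);d=np.abs(a-b).max(2)
print("jar diff>25:",(d>25).sum())
for r in d[::3,::2]: print(" ".join("%3d"%x for x in r))
print("blue chan now");
for r in b[::3,::2,2]: print(" ".join("%3d"%x for x in r))
S0=cv2.imread("pics/side2.png")[:,:,::-1].astype(int);S1=cv2.imread("pics/sE.png")[:,:,::-1].astype(int)
d=np.abs(S0-S1).max(2)[275:335,255:335];ys,xs=np.where(d>30);print("side jar diff",len(xs),xs.min()+255 if len(xs) else 0,xs.max()+255 if len(xs) else 0,ys.min()+275 if len(xs) else 0,ys.max()+275 if len(xs) else 0)
print("scoop top view (gray)")
for r in cv2.cvtColor(B,cv2.COLOR_RGB2GRAY)[150:240:3,284:340:2]: print(" ".join("%3d"%x for x in r))
E
```

```text
jar diff>25: 0
  4   3   2   3   1   1   2   1   3   1   1   1   1   1   2   1   2   2   2   4   5   4   2   2   3   4
  2   3   2   1   2   2   2   1   1   4   1   2   3   1   3   1   1   2   2   5   5   5   5   5   4   1
  2   3   2   2   2   3   1   1   7   5   2   2   3   3   2   3   3   2   2   3   1   2   1   4   0   4
  1   4   2   2   1   4   3   3   5   2   1   2   5   6   2   1   3   1   3   1   2   2   1   3   3   3
  2   1   1   2   2   4   3   2   5   6   3   3   4   2   9   4   1   4   4   4   2   4   2   3   1   3
  2   3   1   6   3   7   2   5   5   5   3   1   3   4   3   4   1   2   6   2   3   3   2   1   2   4
  4   6   3   1   6   8   2   4   6   5  15   2   4   4   2   3   3   1   1   2   4   2   1   4   4   3
  3   4   1   4   7   6   3   3   3   7   9   7   3   1   1   8   1   4   1   3   3   2   5   2   3   1
  3   1   6   3   4   1   3   5   4  10   6   5   6   2   3   4   1   8   5   6   3   3   4   4   4   1
  1   2   1   5   3   1   3   2   6   2   2   2   3   8   3   6   8   2   1   2   3   2   3   7   0   3
  3   5   5   5   4   4   5   2   2   2   2  
[... 5378 characters left out ...]
 124 125 122 121 124 121 122
 15  12  14   9   7  12   5  87 139  96  53 125  61   9  10  15  12   8 123 124 123 128 123 122 122 124 124 125
122 128  70  27  10   6  15  10   7   6  87  85   1  18  14  16   8 106 128 128 128 127 122 128 118 121 120 124
124 126 124 125 127 113  40   4  11  20  17  12  13  19  16  15  56 129 126 127 119 126 127 126 123 123 121 125
117 119 117 120 119 126 129 135 113  37  12  11  19  15  14  17 126 126 124 118 125 126 121 122 127 130 124 121
122 123 122 120 120 123 122 120 125 126 129 133  54  11  10 109 125 125 124 127 121 126 124 125 122 125 123 125
126 127 121 120 122 126 125 129 131 125 125 125 122 129 130 124 128 123 127 124 128 125 128 124 125 118 121 126
```

```bash
python3 - <<'E'
from h import *
for a,b in(("top2","tE"),("side2","sE"),("top0","tE"),("side0","sE")):
    A=cv2.imread(f"pics/{a}.png").astype(int);B=cv2.imread(f"pics/{b}.png").astype(int)
    m=(np.abs(A-B).max(2)>30).astype(np.uint8);n,l,s,c=cv2.connectedComponentsWithStats(m)
    print(a,b,[(c[i].round().tolist(),s[i,2:].tolist()) for i in range(1,n) if s[i,4]>=8])
# darkness of jar interior around time of v6/v7 crop (right half scale 4.355, origin 130,190)
for f in("v6","v7"):
    I=cv2.imread(f"pics/{f}.png",0)[:,392:]; I=cv2.resize(I,(90,90),interpolation=cv2.INTER_AREA); print(f)
    for r in I[15:72:3,40:84:2]: print(" ".join("%3d"%x for x in r))
E
```

```text
top2 tE [([522.0, 277.0], [308, 267, 43234]), ([309.0, 192.0], [47, 67, 1131]), ([402.0, 333.0], [6, 15, 60]), ([289.0, 370.0], [96, 69, 3694])]
side2 sE [([381.0, 31.0], [47, 67, 2365]), ([415.0, 55.0], [90, 117, 5389]), ([573.0, 125.0], [178, 305, 18622]), ([373.0, 153.0], [24, 5, 92]), ([401.0, 182.0], [77, 46, 976]), ([461.0, 168.0], [8, 10, 61]), ([450.0, 181.0], [8, 12, 75]), ([464.0, 188.0], [8, 8, 43]), ([303.0, 218.0], [57, 50, 852]), ([424.0, 231.0], [85, 68, 453]), ([455.0, 205.0], [12, 5, 21]), ([286.0, 223.0], [17, 18, 86]), ([302.0, 243.0], [22, 18, 62]), ([480.0, 311.0], [91, 103, 4288]), ([565.0, 285.0], [33, 8, 113]), ([586.0, 283.0], [8, 6, 20]), ([545.0, 288.0], [6, 8, 9]), ([638.0, 308.0], [6, 35, 122]), ([521.0, 302.0], [20, 23, 176]), ([622.0, 331.0], [32, 54, 444]), ([531.0, 320.0], [8, 7, 29]), ([636.0, 362.0], [10, 17, 100]), ([615.0, 364.0], [25, 17, 262]), ([592.0, 387.0], [26, 27, 318])]
top0 tE [([309.0, 192.0], [47, 66, 1116]), ([426.0, 225.0], [54, 51, 2159]), ([181.0, 237.0], [63, 59, 2550]), ([489.0, 339.0], [331, 149, 31592]), ([55.0, 332.0], [15, 11
[... 4026 characters left out ...]
  49  51  48  50  48  49  50  43  24  25   9  14  20  15  13  58  23  27  23  77 135
 48  50  51  50  48  50  50  50  64  63  37  17  15  15  16  31  48  23  25  36  80 132
 50  48  50  49  49  49  47  69  40  36  33  17  13  12  21  58  35  24  23  68  80  80
 48  49  49  49  50  50  41  34  36  28  13  17  17  13  52  37  27  25  57  79  85  50
 49  50  48  50  47  34  35  30  14  14  18  16  20  58  28  25  29  63  77  83  62  46
 48  49  49  33  32  36  26  26  27  25  35  60  33  26  33  60  61  77  83  63  47  63
 51  46  34  34  37  33  43  43  40  39  46  45  46  46  57  74  82  81  59  60  54  18
 34  34  38  42  34  41  48  45  48  47  48  49  48  79  80  80  67  51  63  30  19  37
```

```bash
python3 - <<'E'
from h import *
B=cv2.imread("pics/tE.png");A=cv2.imread("pics/top2.png")
b=B[:,:,0].astype(int)-B[:,:,2]
m=((b>35)).astype(np.uint8);m[:,:162]=0;m[:,214:]=0;m[:205]=0;m[265:]=0
n,l,s,c=cv2.connectedComponentsWithStats(m);i=1+np.argmax(s[1:,4]);print("blue bbox",s[i],c[i])
for z in(.03,.04,.05,.06,.07): print(z,"left",np.round(proj("top",(.487,.294,z)),1),"far/near x",np.round(proj("top",(.52,.261,z)),1),np.round(proj("top",(.454,.261,z)),1))
print("rim near",proj("top",(.487,.228,.116)))
S=arm.camera("side");b=S[:,:,2].astype(int)-S[:,:,0];m=(b>25).astype(np.uint8);m[:270]=0;m[345:]=0;m[:,:255]=0;m[:,335:]=0
n,l,s,c=cv2.connectedComponentsWithStats(m);print([(s[i],c[i].round(1)) for i in range(1,n) if s[i,4]>15])
for y in(.03,.05): print([np.round(proj("side",p+(y,))) for p in((.487,.228),(.52,.261),(.454,.261))])
print("rim",[np.round(proj("side",p+(.116,))) for p in((.487,.228),(.487,.294),(.52,.261),(.454,.261))])
E
```

```text
blue bbox [178 222  23  31 494] [189.94736842 236.78137652]
0.03 left [182.3 235.8] far/near x [198.6 220.6] [197.1 251.8]
0.04 left [180.6 235.9] far/near x [197.1 220.4] [195.6 252. ]
0.05 left [178.9 235.9] far/near x [195.6 220.3] [194.1 252.3]
0.06 left [177.1 235.9] far/near x [194.1 220.1] [192.5 252.5]
0.07 left [175.3 236. ] far/near x [192.5 219.9] [190.8 252.8]
rim near (np.float64(201.09130187930833), np.float64(236.78754450264563))
[(array([279, 306,  31,  15, 336], dtype=int32), array([294.2, 313. ]))]
[array([304., 315.]), array([279., 324.]), array([313., 338.])]
[array([304., 309.]), array([278., 317.]), array([313., 331.])]
rim [array([303., 286.]), array([284., 318.]), array([276., 295.]), array([313., 309.])]
```

```bash
python3 -c "
from h import *
print(arm.job_done())"
```

```text
the job is handed in; nothing more can be done
None
```

I handed the job in without confirming the balls: after the tip, none showed in the scoop or on the bench, but I never saw them in the jar. The jar's interior looked the same as before the pour, so something blue inside may be hiding them. The cap lies upright in the dish about 10 mm off centre, the empty scoop stands on its mat about 20 mm off centre, and the bottle, tip box and beaker read where they were.

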